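# Unstack the coloured espresso cups onto their saucers

## Task

Lay the coffee tray: take the two stacks of espresso cups apart and stand each cup upright in the flat middle of the saucer of its own colour. Set the cups down gently instead of dropping them, leave the saucers where they lie, and do not disturb the milk jug or the sugar pot.

Things in the scene. Friction and masses are not known exactly. Their poses are not given: they have to be found in the camera images.
- cup_red: espresso cup, all red, 58 mm tall, 150 g, hollow: round body 62 mm across from 10 mm above the underside to the rim (wall 4 mm), below it a foot 47 mm across. Strap handle 12 mm wide on its +x side out to 59 mm from the axis, 18 to 48 mm up. Origin: centre of the underside, z up. At the start lower cup of a stack, on the steel drip tray (floor 6 mm, rim 10 mm above the counter), with another cup on it
- cup_yellow: espresso cup, all yellow, 58 mm tall, 150 g, hollow: round body 62 mm across from 10 mm above the underside to the rim (wall 4 mm), below it a foot 47 mm across. Strap handle 12 mm wide on its +x side out to 59 mm from the axis, 18 to 48 mm up. Origin: centre of the underside, z up. At the start upper cup of a stack, 48 mm above the lower cup: foot loose in its mouth (3 mm play), body resting on its rim; stacks about 160 mm apart
- cup_blue: espresso cup, all blue, 58 mm tall, 150 g, hollow: round body 62 mm across from 10 mm above the underside to the rim (wall 4 mm), below it a foot 47 mm across. Strap handle 12 mm wide on its +x side out to 59 mm from the axis, 18 to 48 mm up. Origin: centre of the underside, z up. At the start upper cup of a stack, 48 mm above the lower cup: foot loose in its mouth (3 mm play), body resting on its rim; stacks about 160 mm apart
- cup_white: espresso cup, all white, 58 mm tall, 150 g, hollow: round body 62 mm across from 10 mm above the underside to the rim (wall 4 mm), below it a foot 47 mm across. Strap handle 12 mm wide on its +x side out to 59 mm from the axis, 18 to 48 mm up. Origin: centre of the underside, z up. At the start lower cup of a stack, on the steel drip tray (floor 6 mm, rim 10 mm above the counter), with another cup on it
- saucer_red: saucer, all red, loose, 160 g, 124 mm across; flat middle 68 mm across, 5 mm above its underside; border slopes up to 16 mm at the rim. Origin: centre of the underside, z up. One of four lying two by two, about 156 mm apart, on a brown tray (floor 4 mm, rim 14 mm above the counter)
- saucer_yellow: saucer, all yellow, loose, 160 g, 124 mm across; flat middle 68 mm across, 5 mm above its underside; border slopes up to 16 mm at the rim. Origin: centre of the underside, z up. One of four lying two by two, about 156 mm apart, on a brown tray (floor 4 mm, rim 14 mm above the counter)
- saucer_blue: saucer, all blue, loose, 160 g, 124 mm across; flat middle 68 mm across, 5 mm above its underside; border slopes up to 16 mm at the rim. Origin: centre of the underside, z up. One of four lying two by two, about 156 mm apart, on a brown tray (floor 4 mm, rim 14 mm above the counter)
- saucer_white: saucer, all white, loose, 160 g, 124 mm across; flat middle 68 mm across, 5 mm above its underside; border slopes up to 16 mm at the rim. Origin: centre of the underside, z up. One of four lying two by two, about 156 mm apart, on a brown tray (floor 4 mm, rim 14 mm above the counter)
- milk_jug: bystander: stainless steel milk jug with a handle on its +x side, 84 mm across, 100 mm tall, standing on the counter to one side of the trays; origin: centre of its underside, z up
- sugar_pot: bystander: white pot with paper sugar sticks, 82 mm across, about 110 mm tall with its sticks, standing on the counter to the other side of the trays; origin: centre of its underside, z up
There are look-alikes about, which are no part of the job. Of the things that look like the cup_red, the smallest one is meant.

How it is judged:
At the end, for the whole second after the job is handed in: Every cup stands on the saucer of its own colour, upright (within 0.1 rad), its axis within 12 mm of the saucer's centre, its foot resting on the saucer's flat middle; the saucers lie flat (within 0.08 rad); cups and saucers are at rest, and the milk jug and the sugar pot stand upright (horizontal distance between cup_red and saucer_red below 0.012 m and z of cup_red in the frame of saucer_red between 0.002 and 0.009 m and angle between each of cup_red, cup_yellow, cup_blue, cup_white, milk_jug, sugar_pot's own z axis and vertical below 0.1 rad and angle between each of saucer_red, saucer_yellow, saucer_blue, saucer_white's own z axis and vertical below 0.08 rad and linear speed of each of cup_red, saucer_red, cup_yellow, saucer_yellow, cup_blue, saucer_blue, cup_white, saucer_white below 0.02 m/s and horizontal distance between cup_yellow and saucer_yellow below 0.012 m and z of cup_yellow in the frame of saucer_yellow between 0.002 and 0.009 m and horizontal distance between cup_blue and saucer_blue below 0.012 m and z of cup_blue in the frame of saucer_blue between 0.002 and 0.009 m and horizontal distance between cup_white and saucer_white below 0.012 m and z of cup_white in the frame of saucer_white between 0.002 and 0.009 m); the robot touches nothing.
It fails at once if a cup is dropped or banged onto a saucer (faster than 0.5 m/s within the last 20 mm) ((horizontal distance between cup_red and saucer_red below 0.04 m and z of cup_red in the frame of saucer_red below 0.025 m and linear speed of cup_red above 0.5 m/s) or (horizontal distance between cup_red and saucer_yellow below 0.04 m and z of cup_red in the frame of saucer_yellow below 0.025 m and linear speed of cup_red above 0.5 m/s) or (horizontal distance between cup_red and saucer_blue below 0.04 m and z of cup_red in the frame of saucer_blue below 0.025 m and linear speed of cup_red above 0.5 m/s) or (horizontal distance between cup_red and saucer_white below 0.04 m and z of cup_red in the frame of saucer_white below 0.025 m and linear speed of cup_red above 0.5 m/s) or (horizontal distance between cup_yellow and saucer_red below 0.04 m and z of cup_yellow in the frame of saucer_red below 0.025 m and linear speed of cup_yellow above 0.5 m/s) or (horizontal distance between cup_yellow and saucer_yellow below 0.04 m and z of cup_yellow in the frame of saucer_yellow below 0.025 m and linear speed of cup_yellow above 0.5 m/s) or (horizontal distance between cup_yellow and saucer_blue below 0.04 m and z of cup_yellow in the frame of saucer_blue below 0.025 m and linear speed of cup_yellow above 0.5 m/s) or (horizontal distance between cup_yellow and saucer_white below 0.04 m and z of cup_yellow in the frame of saucer_white below 0.025 m and linear speed of cup_yellow above 0.5 m/s) or (horizontal distance between cup_blue and saucer_red below 0.04 m and z of cup_blue in the frame of saucer_red below 0.025 m and linear speed of cup_blue above 0.5 m/s) or (horizontal distance between cup_blue and saucer_yellow below 0.04 m and z of cup_blue in the frame of saucer_yellow below 0.025 m and linear speed of cup_blue above 0.5 m/s) or (horizontal distance between cup_blue and saucer_blue below 0.04 m and z of cup_blue in the frame of saucer_blue below 0.025 m and linear speed of cup_blue above 0.5 m/s) or (horizontal distance between cup_blue and saucer_white below 0.04 m and z of cup_blue in the frame of saucer_white below 0.025 m and linear speed of cup_blue above 0.5 m/s) or (horizontal distance between cup_white and saucer_red below 0.04 m and z of cup_white in the frame of saucer_red below 0.025 m and linear speed of cup_white above 0.5 m/s) or (horizontal distance between cup_white and saucer_yellow below 0.04 m and z of cup_white in the frame of saucer_yellow below 0.025 m and linear speed of cup_white above 0.5 m/s) or (horizontal distance between cup_white and saucer_blue below 0.04 m and z of cup_white in the frame of saucer_blue below 0.025 m and linear speed of cup_white above 0.5 m/s) or (horizontal distance between cup_white and saucer_white below 0.04 m and z of cup_white in the frame of saucer_white below 0.025 m and linear speed of cup_white above 0.5 m/s)).
It fails at once if a saucer is shoved more than 30 mm from where it lay (distance of any of saucer_red, saucer_yellow, saucer_blue, saucer_white from where it was at the start of the episode above 0.03 m).
It fails at once if the milk jug or the sugar pot is moved more than 30 mm or tipped (distance of any of milk_jug, sugar_pot from where it was at the start of the episode above 0.03 m or angle between any of milk_jug, sugar_pot's own z axis and vertical above 0.35 rad).
It also fails if it takes over 104 s, if anything falls off the work surface, if the arm or the gripper's body presses on something with over 40 N, if the wrist force passes 120 N, or if a joint passes its speed limit or range.

## Robot

A 7-joint arm with a two-finger parallel gripper is mounted at the origin on the work surface. World frame = base frame: x ahead of the robot, y to its left, z up, the work surface at z = 0. Lengths are in m, angles in rad, forces in N, time in s.
With the tool pointing down it reaches from about 0.4 to 0.85 m from the base axis. Payload 10.4 kg.
Tool frame: the origin (TCP) lies at the very end of the fingers, on their centre line; the grasp point (between the pads) lies manip.hold_point_z behind it (manip.hold_point_z is the distance from the TCP to the grasp point, in m); z points along the fingers, x is the direction in which the jaws open and shut, and the axes are right-handed (so a half turn about z gives the same grasp; the last joint's range is limited). The gripper opens to 85 mm and grips with 20 to 120 N. Pads are 22 mm wide; open, the fingers measure 114 mm over their backs; the gripper's body (76 mm by 85 mm) begins 54 mm behind the grasp point. The pads swing forward as they close: fully open they stand 13 mm farther back than shut.
Start: joints at [-1.255, 0.332, -0.065, 1.46, 0.022, 1.35, -0.088], TCP at [0.208, 0.589, 0.231] pointing down, gripper open.
Joint ranges: [-2.6, 2.6], [-0.5, 2.12], [-1.47, 1.34], [0.16, 2.42], [-1.27, 4.41], [0.06, 2.06], [-2.6, 2.6]. Speed limits (rad/s): [2.22, 2.22, 2.79, 2.79, 3.14, 3.14, 3.14].

## Interface

Orientations are given as a unit quaternion [x, y, z, w].
In Python, from workcell import readout, camera, camera_info, manip gives the robot as it stands.
- The arm moves only by the tool play_rows, never from a script. Its argument "rows" is a list of rows, each a list of 3 entries, a list of its own where there are three numbers: the shift along the world's x, y, z in mm, then the turn, a rotation vector about the world's x, y, z in degrees, then the finger opening in mm, from 0 to 85.4. In form: [[[tx, ty, tz], [rx, ry, rz], fingers], ...]. A call has 1 to 12 rows; each row shifts and turns the commanded pose from where the row before left it; what a row does not reach is not made up. A row lasts 1/8 s, in which the tool goes at most 62.5 mm and 10.7 degrees, less where a joint would pass 70% of its speed; a pose out of reach is approached as far as the arm can. A call with a gripper value outside its range is refused whole. The fingers move at their own pace and stop on an object; "force" is the grip in N (left out, the last holds). Time passes only in rows, so rows that do not move let the fingers close. It gives the time, the measured TCP pose, the force and the opening at its end, in the units of the state.
- readout.get_obs(): the state, without advancing time (a new reading comes with each control period).
- camera(name): name is "side" or "top" or "wrist"; returns the picture (384x512x3 uint8, blue, green, red); there is no depth.
- camera_info(name): a dict with "fx", "fy", "cx", "cy" (pixels), "world_from_camera" (4x4, takes a point from camera to world coordinates). Camera axes: x right, y up, looking along -z (the intrinsics and any distortion apply to the point x, -y, -z); pixel columns grow to the right and rows downward; lengths in m; the calibration is good to about 2 mm. The wrist camera is an equidistant fisheye: a pixel r from the principal point sees the ray r / f radians off the axis. A picture is of the moment at which its call begins: read the wrist's pose just before it. camera_info takes no time and is no camera call; for the wrist camera it gives the pose at the moment of the call.
- manip.hand_in(): hands the job in, once; it reports no verdict.
The state is a dict: "clock": time; "joint_pos": joint angles; "joint_velocities": joint speeds; "tau": joint torques, N m; "position": TCP position; "ee_rot": TCP orientation; "ft_force": force on the tool from outside, world axes, zero at the start; "torque": the same for the moment, N m; "grip_width": opening from 0.0 (shut) to 1.0 (fully open).
Only numpy, scipy, OpenCV 4.12 (cv2) and the standard library are available. Lean on these libraries where they do the work, as an engineer would, in place of code of your own. Each camera call takes 0.05 s, during which the arm holds its last target.

## Working session

There is one attempt and no reset: what is moved stays moved. The work goes in short steps, Python scripts to look and compute and a tool call to move; the robot and the scene stay as the last step left them, time stands still between calls to the robot, and variables do not carry over. Pictures are saved under pics/ and viewed, and the job is handed in when it is done.

Besides the shell and the picture viewer there is one more tool, called after ">>>" by a JSON object that holds its "name" and its "arguments". play_rows: Moves the arm, as the interface text tells. Its arguments: {"type":"object","properties":{"rows":{"type":"array"},"force":{"type":"number"}},"required":["rows"]}

```bash
ls; mkdir -p pics; python3 - <<'E'
from workcell import readout, camera, camera_info, manip
import cv2
print(readout.get_obs()); print(manip.hold_point_z)
for n in ("top","side","wrist"):
    i=camera_info(n); print(n,i)
    cv2.imwrite(f"pics/{n}0.png",camera(n))
E
```

```text
pics
{'clock': 0.0, 'joint_pos': array([-1.25460052,  0.33289302, -0.06467493,  1.46095366,  0.02164374,
        1.349925  , -0.08850917]), 'joint_velocities': array([ 8.50192064e-04, -9.84996267e-04,  6.02124739e-04, -2.66032910e-04,
       -7.48446782e-05, -6.43617434e-04, -2.88458648e-04]), 'tau': array([ 9.73721967e-05, -6.25450230e+01,  4.95804066e-02, -3.91603124e+01,
        1.64000614e-02,  9.80363286e-03,  3.21760922e-05]), 'position': array([0.20762466, 0.58909345, 0.2304968 ]), 'ee_rot': array([ 8.16196285e-01,  5.77774243e-01, -5.68243828e-04,  4.76193054e-04]), 'ft_force': array([-0.32205428,  0.11459329, -0.56048856]), 'torque': array([-0.02287099,  0.0123881 ,  0.00541671]), 'grip_width': 0.9989109621729192}
0.0187
top {'fx': 469.6383130256797, 'fy': 469.6383130256797, 'cx': 260.3144534667301, 'cy': 184.70108056549188, 'world_from_camera': array([[ 0.02334266,  0.99425946, -0.10441858,  0.4437437 ],
       [-0.99972592,  0.02302784, -0.00421973, -0.01617332],
       [-0.00179098,  0.10448846,  0.99452449,  1.47234796],
       [ 0.        ,  0.        ,  0.        ,  1.        ]])}
side {'fx': 420.7669833811617, 'fy': 420.7669833811617, 'cx': 255.09010297124632, 'cy': 203.0434202080281, 'world_from_camera': array([[ 0.99516304,  0.06407335, -0.0744656 ,  0.47877682],
       [-0.09746693,  0.73871883, -0.6669293 , -0.8461758 ],
       [ 0.01227674,  0.67096132,  0.74139071,  0.99798584],
       [ 0.        ,  0.        ,  0.        ,  1.        ]])}
wrist {'fx': 297.3186396354542, 'fy': 297.3186396354542, 'cx': 256.2760069219331, 'cy': 187.50217009491283, 'world_from_camera': array([[ 0.33302204, -0.89859496, -0.28569812,  0.1346647 ],
       [ 0.94291834,  0.3169975 ,  0.10206659,  0.61687995],
       [-0.00115093, -0.30338042,  0.95286882,  0.37245184],
       [ 0.        ,  0.        ,  0.        ,  1.        ]])}
```

View pics/top0.png

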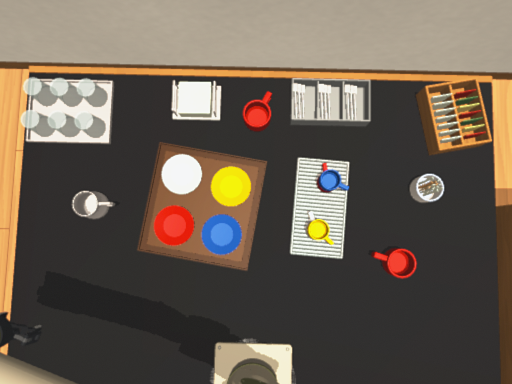

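View pics/side0.png

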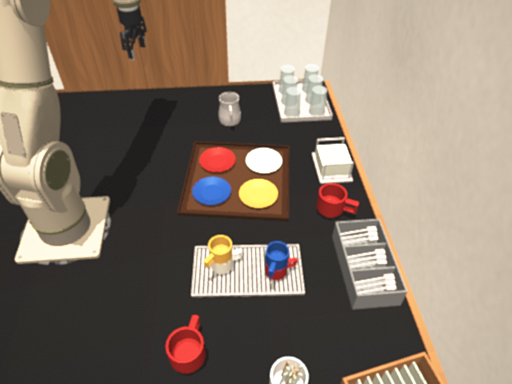

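View pics/wrist0.png

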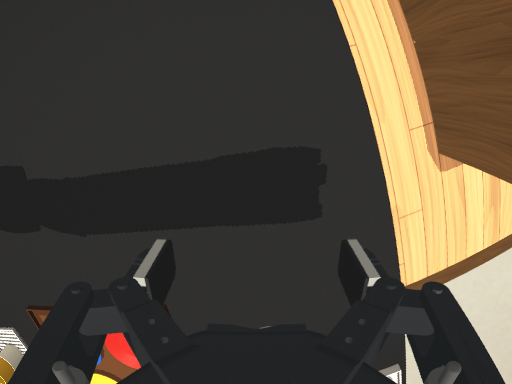

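The top view shows three red cups. There are mugs at (257,112) and (400,263), and one under the blue cup with its handle showing near (325,168). The stacks are blue over red at (330,181) and yellow over white at (318,229). The saucers are white (182,174), yellow (231,186), red (174,225) and blue (222,234).

```bash
cat > h.py <<'E'
import numpy as np, cv2
from workcell import readout, camera, camera_info, manip
def ray(n,u,v):
    i=camera_info(n);T=np.array(i["world_from_camera"])
    d=T[:3,:3]@np.array([(u-i["cx"])/i["fx"],-(v-i["cy"])/i["fy"],-1.]);return T[:3,3],d
def bp(n,u,v,z):
    o,d=ray(n,u,v);return o+d*(z-o[2])/d[2]
def pr(n,p):
    i=camera_info(n);T=np.array(i["world_from_camera"]);q=T[:3,:3].T@(np.array(p)-T[:3,3])
    return np.array([i["cx"]-i["fx"]*q[0]/q[2], i["cy"]+i["fy"]*q[1]/q[2]])
def tri(u1,u2):
    o1,d1=ray("top",*u1);o2,d2=ray("side",*u2)
    s=np.linalg.lstsq(np.c_[d1,-d2],o2-o1,rcond=None)[0]
    a,b=o1+d1*s[0],o2+d2*s[1];return (a+b)/2,np.linalg.norm(a-b)
E
python3 - <<'E'
import cv2
a=cv2.imread("pics/top0.png");b=cv2.imread("pics/side0.png")
cv2.imwrite("pics/c1.png",cv2.resize(a[150:260,280:365],None,fx=5.4,fy=5.4,interpolation=cv2.INTER_CUBIC))
cv2.imwrite("pics/c2.png",cv2.resize(b[225:305,185:310],None,fx=6.3,fy=6.3,interpolation=cv2.INTER_CUBIC))
cv2.imwrite("pics/c3.png",cv2.resize(a[135:275,130:275],None,fx=4.2,fy=4.2,interpolation=cv2.INTER_CUBIC))
E
```

```text
(no output)
```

View pics/c1.png

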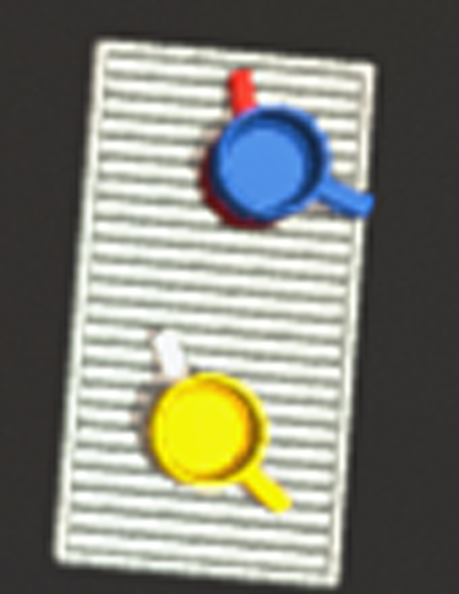

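View pics/c2.png

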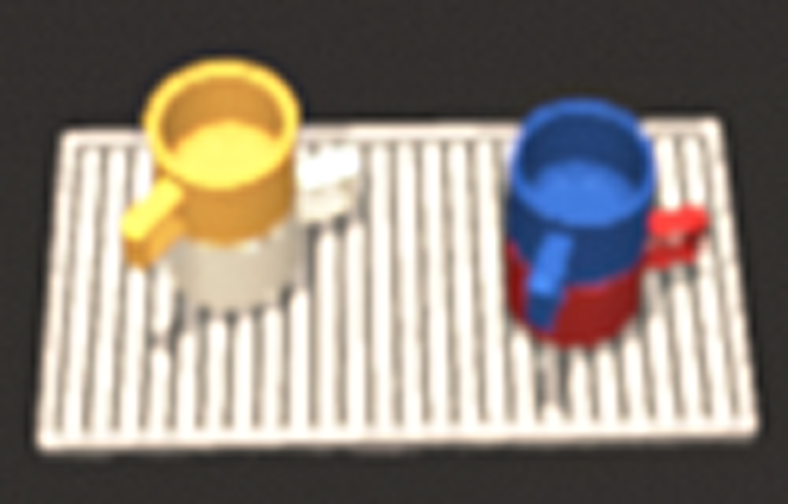

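View pics/c3.png

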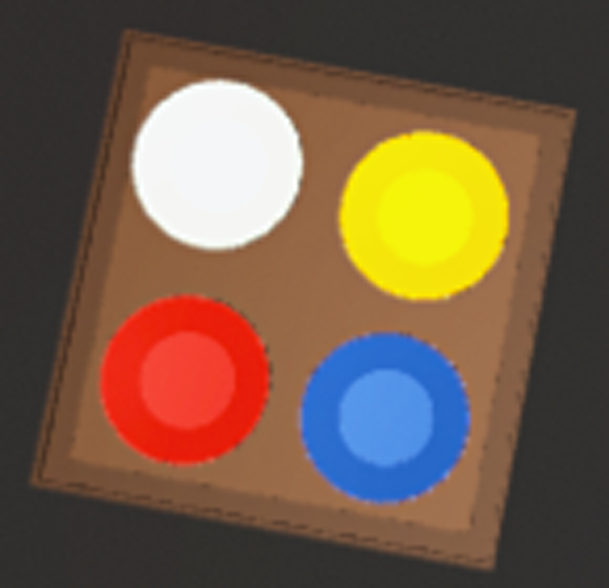

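```bash
python3 - <<'E'
from h import *
a=cv2.imread("pics/top0.png");b=cv2.imread("pics/side0.png")
def disc(img,box,f):
    x0,y0,x1,y1=box;c=cv2.resize(img[y0:y1,x0:x1],None,fx=4,fy=4,interpolation=cv2.INTER_CUBIC)
    m=f(cv2.cvtColor(c,cv2.COLOR_BGR2HSV)).astype(np.uint8)
    cs=max(cv2.findContours(m,0,1)[0],key=cv2.contourArea)
    e=cv2.fitEllipse(cv2.convexHull(cs))
    return ((e[0][0]+.5)/4-.5+x0,(e[0][1]+.5)/4-.5+y0),np.array(e[1])/4
F=dict(white=lambda h:(h[...,1]<60)&(h[...,2]>130),yellow=lambda h:(abs(h[...,0].astype(int)-28)<8)&(h[...,1]>190)&(h[...,2]>150),
 red=lambda h:((h[...,0]<5)|(h[...,0]>174))&(h[...,1]>150)&(h[...,2]>120),blue=lambda h:(abs(h[...,0].astype(int)-110)<15)&(h[...,1]>100)&(h[...,2]>100))
T=dict(white=(155,148,208,200),yellow=(206,160,256,212),red=(150,200,199,250),blue=(197,208,247,260))
S=dict(white=(240,143,288,177),yellow=(234,174,283,213),red=(195,143,240,176),blue=(188,173,235,208))
P={}
for k in T:
    p,s=disc(a,T[k],F[k]);q,r=disc(b,S[k],F[k])
    X,g=tri(p,q);P[k]=bp("top",*p,.020)
    print(k,np.round(p,1),s.round(1),P[k].round(4),bp("side",*q,.020).round(4),"tri",X.round(4),round(g,4))
for i,j in ("white yellow","white red","yellow blue","red blue") and [("white","yellow"),("white","red"),("yellow","blue"),("red","blue")]: print(i,j,np.linalg.norm(P[i]-P[j]))
for k,p,q in (("blue",(329.8,179.8),(277.1,250.5)),("yellow",(318.1,229.2),(219.8,244.1))):
    X,g=tri(p,q);print(k,bp("top",*p,.112),bp("side",*q,.112),"tri",X,g)
f=lambda u,v:(u/5.4+279.6,v/5.4+149.6)
for k,c,h,zc,zh in (("blue",(271,163),(370,207),.112,.102),("yellow",(208,430),(283,506),.112,.102)):
    C=bp("top",*f(*c),zc);H=bp("top",*f(*h),zh);d=H-C;print(k,np.degrees(np.arctan2(d[1],d[0])),np.hypot(*d[:2]))
    L=bp("top",*f(*((240,72) if k=="blue" else (160,338))),.054);d=L-C;print("lower",np.degrees(np.arctan2(d[1],d[0])),np.hypot(*d[:2]))
E
```

```text
white [181.3 173.7] [40.3 41. ] [0.6249 0.2372 0.02  ] [0.6256 0.2306 0.02  ] tri [0.6262 0.2385 0.0128] 0.0008Traceback (most recent call last):
  File "<stdin>", line 15, in <module>
  File "<stdin>", line 6, in disc
ValueError: max() iterable argument is empty
```

```bash
cat > fit.py <<'E'
from h import *
def disc(img,box,f):
    x0,y0,x1,y1=box;c=cv2.resize(img[y0:y1,x0:x1],None,fx=4,fy=4,interpolation=cv2.INTER_CUBIC)
    m=f(cv2.cvtColor(c,cv2.COLOR_BGR2HSV)).astype(np.uint8)
    cs=max(cv2.findContours(m,0,1)[0],key=cv2.contourArea)
    e=cv2.fitEllipse(cv2.convexHull(cs))
    return ((e[0][0]+.5)/4-.5+x0,(e[0][1]+.5)/4-.5+y0),np.array(e[1])/4
F=dict(white=lambda h:(h[...,1]<60)&(h[...,2]>130),yellow=lambda h:(abs(h[...,0].astype(int)-26)<9)&(h[...,1]>140)&(h[...,2]>140),
 red=lambda h:((h[...,0]<6)|(h[...,0]>172))&(h[...,1]>150)&(h[...,2]>110),blue=lambda h:(abs(h[...,0].astype(int)-110)<15)&(h[...,1]>100)&(h[...,2]>90))
E
python3 - <<'E'
from fit import *
a=cv2.imread("pics/top0.png");b=cv2.imread("pics/side0.png")
T=dict(white=(155,148,208,200),yellow=(206,160,256,212),red=(150,200,199,250),blue=(197,208,247,260))
S=dict(white=(240,143,288,177),yellow=(234,174,283,213),red=(195,143,240,176),blue=(188,173,235,208))
P={}
for k in T:
    p,s=disc(a,T[k],F[k]);q,r=disc(b,S[k],F[k])
    X,g=tri(p,q);P[k]=bp("top",*p,.020)
    print(k,np.round(p,1),s.round(1),P[k].round(4),np.round(q,1),r.round(1),bp("side",*q,.020).round(4),"tri",X.round(4),round(g,4))
for i,j in [("white","yellow"),("white","red"),("yellow","blue"),("red","blue")]: print(i,j,np.linalg.norm(P[i]-P[j]))
for k,p,q in (("blue",(329.8,179.8),(277.1,250.5)),("yellow",(318.1,229.2),(219.8,244.1))):
    X,g=tri(p,q);print(k,bp("top",*p,.112),bp("side",*q,.112),"tri",X,g)
f=lambda u,v:(u/5.4+279.6,v/5.4+149.6)
for k,c,h,zc,zh in (("blue",(271,163),(370,207),.112,.102),("yellow",(208,430),(283,506),.112,.102)):
    C=bp("top",*f(*c),zc);H=bp("top",*f(*h),zh);d=H-C;print(k,np.degrees(np.arctan2(d[1],d[0])),np.hypot(*d[:2]))
    L=bp("top",*f(*((240,72) if k=="blue" else (160,338))),.054);d=L-C;print("lower",np.degrees(np.arctan2(d[1],d[0])),np.hypot(*d[:2]))
E
```

```text
white [181.3 173.7] [40.3 41. ] [0.6249 0.2372 0.02  ] [263.5 160. ] [26.7 37.2] [0.6256 0.2306 0.02  ] tri [0.6262 0.2385 0.0128] 0.0008
yellow [230.5 186. ] [41.  41.2] [0.5902 0.0827 0.02  ] [258.  192.7] [30.1 39.8] [0.5907 0.0771 0.02  ] tri [0.5911 0.0831 0.0136] 0.0006
red [173.5 225.1] [40.1 41. ] [0.465  0.2545 0.02  ] [217.  159.3] [26.2 36.7] [0.4658 0.248  0.02  ] tri [0.4654 0.2558 0.013 ] 0.0006
blue [221.2 234. ] [39.8 40.2] [0.4409 0.1069 0.02  ] [211.2 190.5] [28.3 38.6] [0.4416 0.0998 0.02  ] tri [0.4411 0.1075 0.012 ] 0.0004
white yellow 0.15837827750258385
white red 0.16088752062646786
yellow blue 0.15120753302070353
red blue 0.14957057051528747
blue [ 0.6056224  -0.21255925  0.112     ] [ 0.60823621 -0.21837041  0.112     ] tri [ 0.60783143 -0.21361257  0.10517715] 0.0027760653610786434
yellow [ 0.46145909 -0.17997523  0.112     ] [ 0.46205089 -0.18486054  0.112     ] tri [ 0.46173846 -0.18064875  0.10634542] 0.00041171920340042243
blue -111.32959317961976 0.059405594260105186
lower 9.302228665387752 0.05903122851350649
yellow -133.36574884340146 0.05752703079491036
lower 21.643274130582636 0.05520345597236722
```

The smallest red cup is the one under the blue cup; the other two are clearly bigger mugs, with no stack on them. The saucer spacings (150–161 mm), handle reach and reach radii all agree with the description. Next I'll move over the tray and look with the wrist camera.

>>> {"name": "play_rows", "arguments": {"rows": [[[29,-33,0],[0,0,-5.7],85],[[29,-33,0],[0,0,-5.7],85],[[29,-33,0],[0,0,-5.7],85],[[29,-33,0],[0,0,-5.7],85],[[29,-33,0],[0,0,-5.7],85],[[29,-33,0],[0,0,-5.7],85],[[29,-33,0],[0,0,-5.7],85],[[29,-33,0],[0,0,-5.7],85],[[29,-33,0],[0,0,-5.7],85],[[31,-42,0],[0,0,-5.7],85],[[0,0,0],[0,0,0],85],[[0,0,0],[0,0,0],85]], "force": 40}}

```text
clock: 1.65
position: [0.4993, 0.251, 0.2311]
ee_rot: [0.993, 0.119, -0.0, -0.0]
ft_force: [0.6, -0.2, -0.2]
grip_width: 0.994
```

```bash
cat >> h.py <<'E'
def wray(info,u,v):
    T=np.array(info["world_from_camera"]);x=u-info["cx"];y=v-info["cy"];r=np.hypot(x,y);t=r/info["fx"]
    d=np.array([np.sin(t)*x/r,-np.sin(t)*y/r,-np.cos(t)]);return T[:3,3],T[:3,:3]@d
def wbp(info,u,v,z):
    o,d=wray(info,u,v);return o+d*(z-o[2])/d[2]
def wpr(info,p):
    T=np.array(info["world_from_camera"]);q=T[:3,:3].T@(np.array(p)-T[:3,3]);x,y=q[0],-q[1];s=np.hypot(x,y);t=np.arctan2(s,-q[2])
    return np.array([info["cx"],info["cy"]])+info["fx"]*t*np.array([x,y])/s
def snapw(fn):
    import pickle
    i=camera_info("wrist");im=camera("wrist");cv2.imwrite(fn,im);pickle.dump(i,open(fn+".pkl","wb"));return i,im
E
python3 - <<'E'
from h import *
i,im=snapw("pics/w1.png");o=readout.get_obs();print(o["clock"],o["position"],o["ee_rot"])
for p in dict(w=(.6249,.2372,.02),y=(.5902,.0827,.02),r=(.465,.2545,.02),b=(.4409,.1069,.02)).items(): print(p[0],wpr(i,p[1]).round(1))
E
```

```text
1.7 [0.49895583 0.25158378 0.2311143 ] [ 9.92853240e-01  1.19341295e-01 -2.69807888e-04 -1.61023038e-04]
w [347.5 194.8]
y [289.3 286.6]
r [229.  152.5]
b [190.5 251.8]
```

View pics/w1.png

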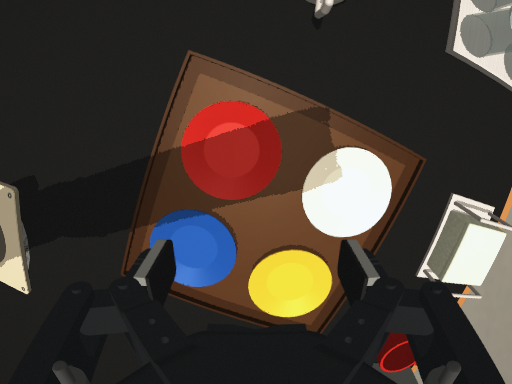

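```bash
python3 - <<'E'
from fit import *
import pickle
im=cv2.imread("pics/w1.png");i=pickle.load(open("pics/w1.png.pkl","rb"))
B=dict(white=(298,142,398,242),red=(176,96,286,204),yellow=(244,244,338,320))
F["red"]=lambda h:((h[...,0]<6)|(h[...,0]>172))&(h[...,1]>150)&(h[...,2]>80)
for k in B:
    p,s=disc(im,B[k],F[k]);print(k,np.round(p,1),s.round(1),wbp(i,*p,.02).round(4))
E
```

```text
white [346.5 191.9] [85.5 94.5] [0.6222 0.2407 0.02  ]
red [230.9 149.9] [ 99.5 101.2] [0.4666 0.2581 0.02  ]
yellow [289.7 283.1] [67.3 84.9] [0.5888 0.0891 0.02  ]
```

>>> {"name": "play_rows", "arguments": {"rows": [[[-4,-43,0],[0,0,-5.7],85],[[-4,-43,0],[0,0,-5.7],85],[[-4,-43,0],[0,0,-5.7],85],[[-4,-43,0],[0,0,-5.7],85],[[-4,-43,0],[0,0,-5.7],85],[[-4,-43,0],[0,0,-5.7],85],[[-4,-43,0],[0,0,-5.7],85],[[-4,-43,0],[0,0,-5.7],85],[[-4,-43,0],[0,0,-5.7],85],[[-3,-42,0],[0,0,-5.7],85],[[0,0,0],[0,0,0],85],[[0,0,0],[0,0,0],85]]}}

```text
clock: 3.2
position: [0.4611, -0.177, 0.2312]
ee_rot: [0.93, -0.368, -0.0, -0.0]
ft_force: [-0.3, 0.1, 0.3]
grip_width: 0.993
```

```bash
python3 - <<'E'
from h import *
i,im=snapw("pics/w2.png");o=readout.get_obs();print(o["clock"],o["position"],o["ee_rot"])
print(wpr(i,(.4615,-.180,.112)),wpr(i,(.6056,-.2126,.112)))
cv2.imwrite("pics/t2.png",cv2.resize(camera("top")[150:260,260:365],None,fx=5.4,fy=5.4,interpolation=cv2.INTER_CUBIC))
E
```

```text
3.25 [ 0.46116777 -0.17670494  0.23122698] [ 9.29755701e-01 -3.68176993e-01 -9.25767954e-05 -1.74478289e-04]
[260.11586817 185.39200154] [396.07502934 108.94161917]
```

View pics/w2.png

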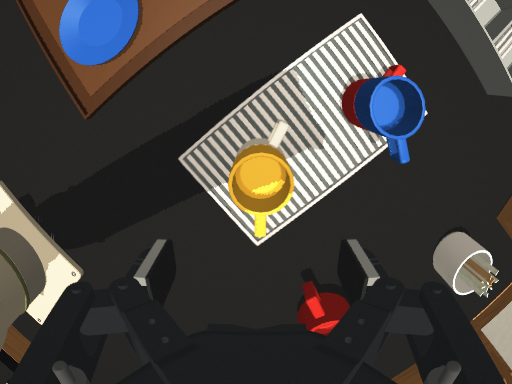

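View pics/t2.png

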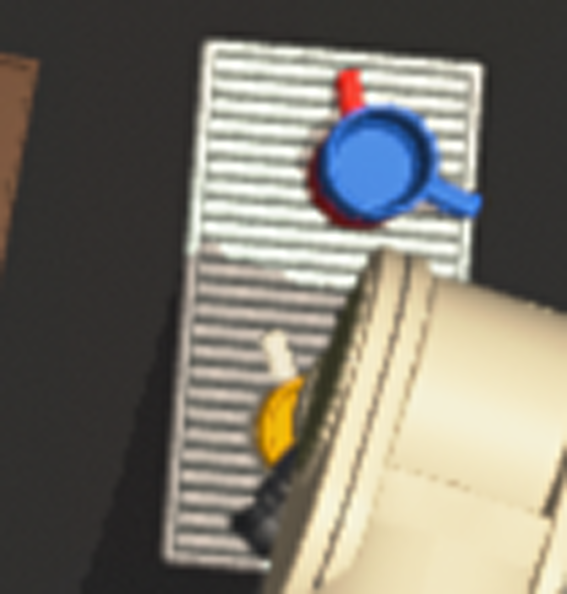

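```bash
python3 - <<'E'
from h import *
import pickle
im=cv2.imread("pics/w2.png");i=pickle.load(open("pics/w2.png.pkl","rb"))
cv2.imwrite("pics/w2c.png",cv2.resize(im[60:250,215:435],None,fx=3.5,fy=3.5,interpolation=cv2.INTER_CUBIC))
for p in ((261.5,181),(229,181),(294,181),(261.5,147),(261.5,215)): print(wbp(i,*p,.112).round(4))
E
```

```text
[ 0.4653 -0.1778  0.112 ]
[ 0.4436 -0.1573  0.112 ]
[ 0.4871 -0.1983  0.112 ]
[ 0.4868 -0.1548  0.112 ]
[ 0.4423 -0.2025  0.112 ]
```

View pics/w2c.png

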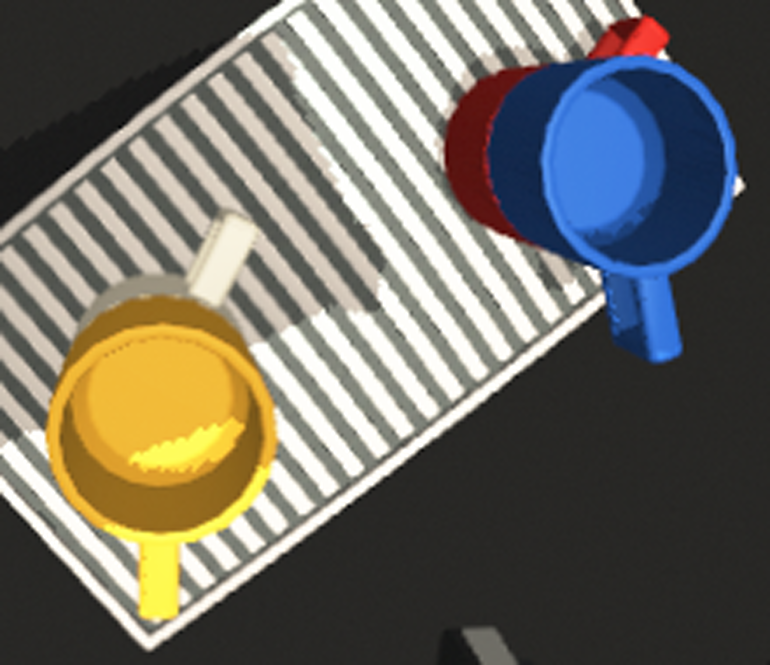

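>>> {"name": "play_rows", "arguments": {"rows": [[[1,-3,-30],[0,0,0],85],[[0,0,-35],[0,0,0],85],[[0,0,-35],[0,0,0],85],[[0,0,-25],[0,0,0],85],[[0,0,-17],[0,0,0],85],[[0,0,-15],[0,0,0],85],[[0,0,0],[0,0,0],85],[[0,0,0],[0,0,0],60],[[0,0,0],[0,0,0],50],[[0,0,0],[0,0,0],50],[[0,0,0],[0,0,0],50],[[0,0,0],[0,0,0],50]], "force": 40}}

```text
clock: 4.8
position: [0.4624, -0.1817, 0.0754]
ee_rot: [0.929, -0.37, 0.001, -0.0]
ft_force: [-1.4, 0.4, 6.5]
grip_width: 0.74
```

```bash
python3 - <<'E'
from h import *
o=readout.get_obs();print(o["position"],o["grip_width"],o["ft_force"],o["torque"])
i,im=snapw("pics/w3.png")
s=camera("side");cv2.imwrite("pics/s3.png",cv2.resize(s[200:310,170:310],None,fx=5,fy=5))
E
```

```text
[ 0.46244956 -0.18170905  0.07541006] 0.7397043428080118 [-1.40786011  0.43073256  6.48836014] [0.02973938 0.34068588 0.04846287]
```

View pics/w3.png

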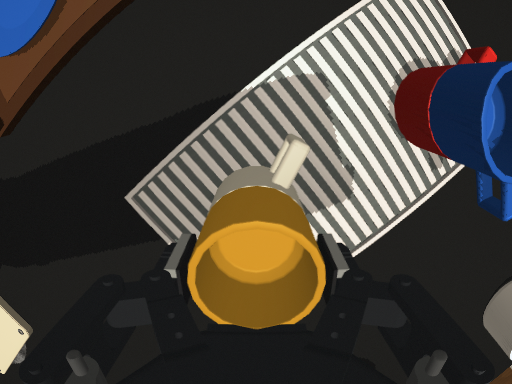

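View pics/s3.png

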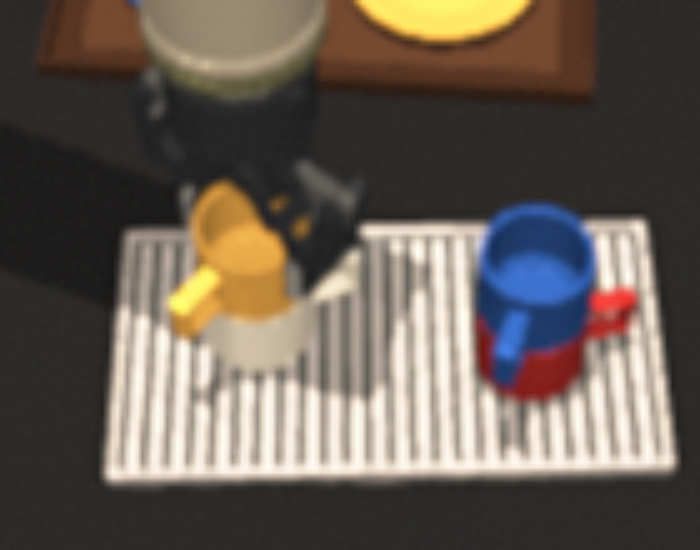

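>>> {"name": "play_rows", "arguments": {"rows": [[[0,0,5],[0,0,0],50],[[0,0,8],[0,0,0],50],[[0,0,12],[0,0,0],50],[[0,0,20],[0,0,0],50],[[0,0,30],[0,0,0],50],[[0,0,30],[0,0,0],50],[[0,0,20],[0,0,0],50],[[0,0,0],[0,0,0],50]], "force": 40}}

```text
clock: 5.9
position: [0.4625, -0.1818, 0.201]
ee_rot: [0.929, -0.37, 0.002, -0.001]
ft_force: [0.6, 0.3, -2.0]
grip_width: 0.738
```

```bash
python3 - <<'E'
from h import *
o=readout.get_obs();print(o["position"],o["grip_width"],o["ft_force"],o["torque"])
i,im=snapw("pics/w4.png")
cv2.imwrite("pics/s4.png",cv2.resize(camera("side")[160:310,150:310],None,fx=4,fy=4))
z=o["position"][2]-.0214+.058
print(z,wbp(i,257.5,272,z),wbp(i,257.5,222,z),wbp(i,257.5,328,z))
E
```

```text
[ 0.46251331 -0.18179491  0.20100649] 0.7380667723569185 [ 0.57183798  0.3196531  -1.9889328 ] [ 0.00722028 -0.01910863  0.00512789]
0.23760648526995698 [ 0.46751467 -0.17542751  0.23760649] [ 0.48348268 -0.15851723  0.23760649] [ 0.44464811 -0.19966306  0.23760649]
```

View pics/w4.png

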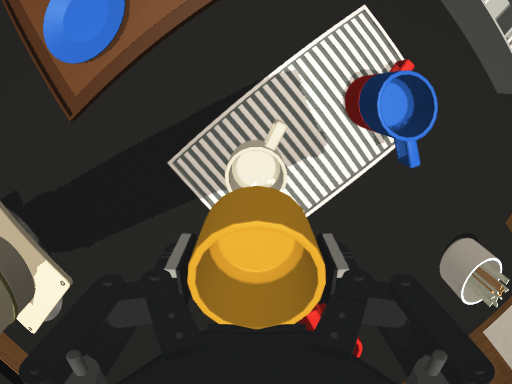

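View pics/s4.png

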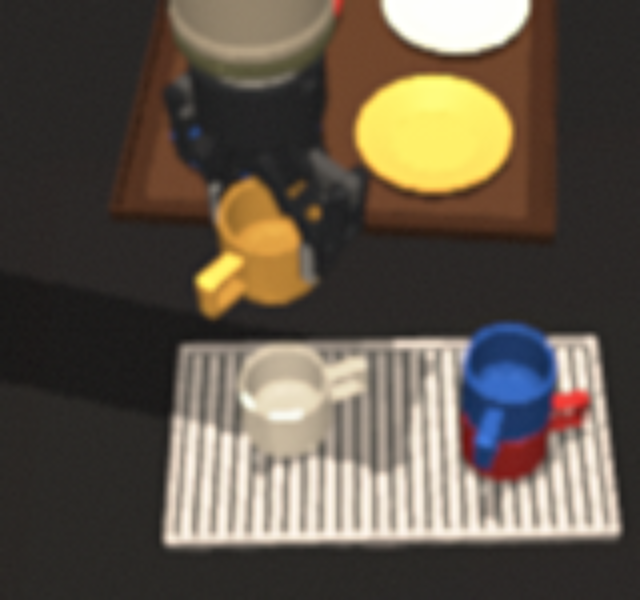

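>>> {"name": "play_rows", "arguments": {"rows": [[[10,20,0],[0,0,0],50],[[16,34,0],[0,0,0],50],[[16,34,0],[0,0,0],50],[[16,34,0],[0,0,0],50],[[16,34,0],[0,0,0],50],[[16,34,0],[0,0,0],50],[[16,34,0],[0,0,0],50],[[14,26,-20],[0,0,0],50],[[6,14,-30],[0,0,0],50],[[0,0,-40],[0,0,0],50],[[0,0,-40],[0,0,0],50],[[0,0,0],[0,0,0],50]]}}

```text
clock: 7.5
position: [0.5848, 0.0818, 0.0656]
ee_rot: [0.929, -0.37, -0.003, 0.003]
ft_force: [1.3, 0.5, -1.7]
grip_width: 0.735
```

```bash
python3 - <<'E'
from h import *
o=readout.get_obs();print(o["position"],o["ee_rot"],o["grip_width"])
i,im=snapw("pics/w5.png");p=o["position"]
cv2.imwrite("pics/s5.png",cv2.resize(camera("side")[130:240,170:310],None,fx=5,fy=5))
c=p+[.0016,.0027,0]
for z in (.02,):print([wpr(i,(.590+dx,.085+dy,z)).round() for dx,dy in ((0,0),(.062,0),(-.062,0),(0,.062),(0,-.062))])
E
```

```text
[0.58478235 0.08178652 0.0655648 ] [ 0.92905392 -0.36992447 -0.0028496   0.00256565] 0.7347707335230915
[array([261., 206.]), array([330., 144.]), array([200., 259.]), array([194., 140.]), array([317., 262.])]
```

View pics/w5.png

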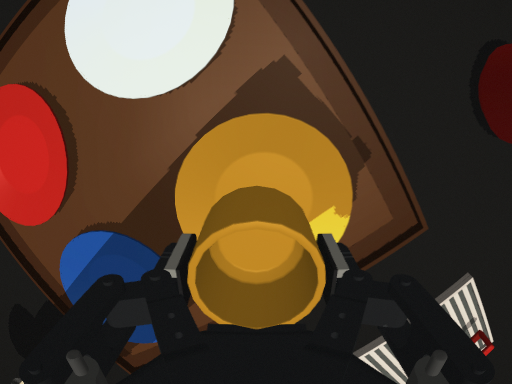

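View pics/s5.png

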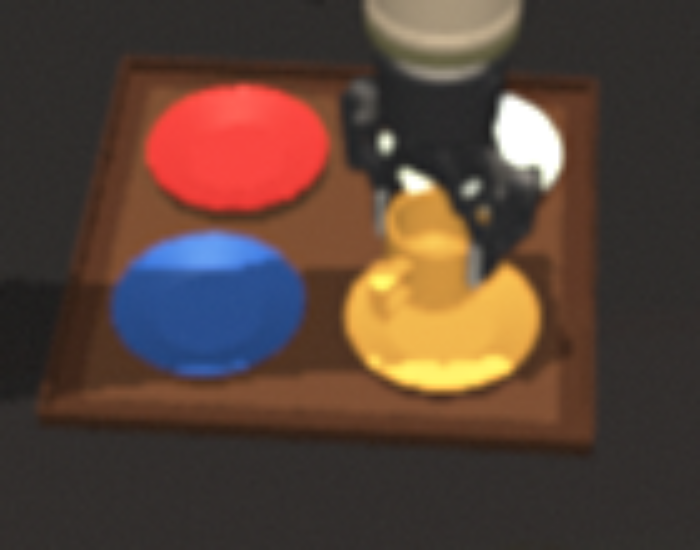

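```bash
cat >> fit.py <<'E'
from scipy.optimize import least_squares
def circ(P,R):
    P=np.array(P);s=least_squares(lambda c:np.hypot(*(P[:,:2]-c).T)-R,P[:,:2].mean(0),loss="soft_l1",f_scale=.001);return s.x,np.abs(s.fun).mean()
E
python3 - <<'E'
from fit import *
import pickle
im=cv2.imread("pics/w5.png");i=pickle.load(open("pics/w5.png.pkl","rb"))
h=cv2.cvtColor(im,cv2.COLOR_BGR2HSV);m=((abs(h[...,0].astype(int)-22)<7)&(h[...,1]>170)&(h[...,2]>120)).astype(np.uint8)
E=[]
for v in range(118,200,4):
    x=np.where(m[v,165:365])[0]+165
    E+=[(x.min()-.5,v),(x.max()+.5,v)]
print(E[::6]);print(circ([wbp(i,*e,.02) for e in E],.062))
# cup rim in hand
z=.0656-.0214+.058
R=[(189,272),(326,272),(257,222),(257,328)]
print(circ([wbp(i,*e,z) for e in R],.031))
E
```

```text
[(np.float64(232.5), 118), (np.float64(210.5), 130), (np.float64(196.5), 142), (np.float64(186.5), 154), (np.float64(180.5), 166), (np.float64(176.5), 178), (np.float64(174.5), 190)]
(array([0.59152019, 0.08346744]), np.float64(0.00018300459010805865))
(array([0.58561809, 0.08343889]), np.float64(0.0017674127336864036))
```

>>> {"name": "play_rows", "arguments": {"rows": [[[3,0,0],[0,0,0],50],[[2,0,-10],[0,0,0],50],[[0,0,-8],[0,0,0],50],[[0,0,-6],[0,0,0],50],[[0,0,-4],[0,0,0],50],[[0,0,-3],[0,0,0],50],[[0,0,-1],[0,0,0],50],[[0,0,0],[0,0,0],50],[[0,0,0],[0,0,0],50]]}}

```text
clock: 8.72
position: [0.5928, 0.0825, 0.0375]
ee_rot: [0.929, -0.37, 0.0, -0.0]
ft_force: [0.3, 0.3, -0.5]
grip_width: 0.735
```

>>> {"name": "play_rows", "arguments": {"rows": [[[-3,-1,-2],[0,0,0],50],[[0,0,-2],[0,0,0],50],[[0,0,-2],[0,0,0],50],[[0,0,0],[0,0,0],50],[[0,0,0],[0,0,0],50]]}}

```text
clock: 9.35
position: [0.5898, 0.0815, 0.0314]
ee_rot: [0.929, -0.37, 0.0, -0.0]
ft_force: [-0.1, -0.1, -1.4]
grip_width: 0.732
```

```bash
python3 - <<'E'
from h import *
o=readout.get_obs();print(o["position"],o["ft_force"])
cv2.imwrite("pics/s6.png",cv2.resize(camera("side")[130:240,170:310],None,fx=5,fy=5))
E
```

```text
[0.58977719 0.08147802 0.03137118] [-0.07166257 -0.09225436 -1.41937644]
```

View pics/s6.png

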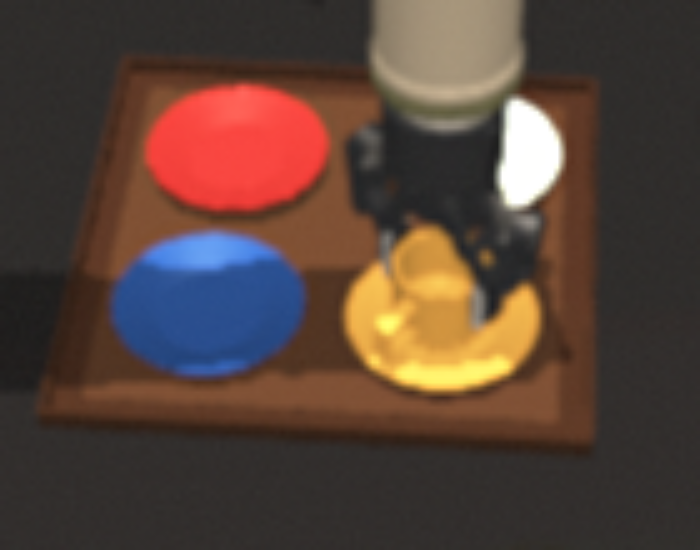

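>>> {"name": "play_rows", "arguments": {"rows": [[[0,0,-1],[0,0,0],50],[[0,0,0],[0,0,0],50],[[0,0,0],[0,0,0],50]]}}

```text
clock: 9.78
position: [0.5899, 0.0816, 0.0306]
ee_rot: [0.929, -0.37, 0.0, -0.0]
ft_force: [-0.6, 0.5, 3.3]
grip_width: 0.735
```

>>> {"name": "play_rows", "arguments": {"rows": [[[0,0,0],[0,0,0],66],[[0,0,0],[0,0,0],72],[[0,0,0],[0,0,0],80],[[0,0,0],[0,0,0],85],[[0,0,0],[0,0,0],85],[[0,0,10],[0,0,0],85],[[0,0,30],[0,0,0],85],[[0,0,40],[0,0,0],85],[[0,0,40],[0,0,0],85],[[0,0,40],[0,0,0],85],[[0,0,20],[0,0,0],85],[[0,0,0],[0,0,0],85]]}}

```text
clock: 11.28
position: [0.5906, 0.0815, 0.2125]
ee_rot: [0.929, -0.37, 0.001, -0.001]
ft_force: [-0.5, 0.3, -1.2]
grip_width: 0.997
```

```bash
python3 - <<'E'
from h import *
o=readout.get_obs();print(o["position"],o["ft_force"],o["grip_width"])
i,im=snapw("pics/w6.png")
cv2.imwrite("pics/s7.png",cv2.resize(camera("side")[130:240,170:310],None,fx=5,fy=5))
E
```

```text
[0.59059833 0.0814802  0.21248329] [-0.48533407  0.33160176 -1.17829757] 0.996640215403278
```

View pics/w6.png

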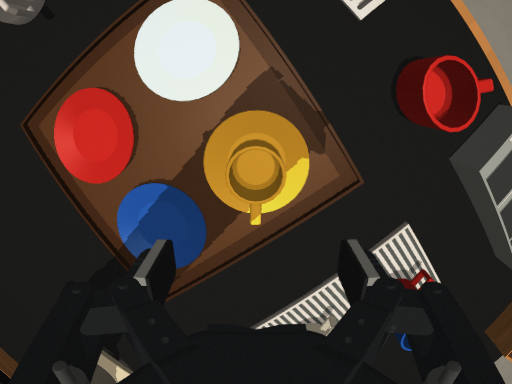

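View pics/s7.png

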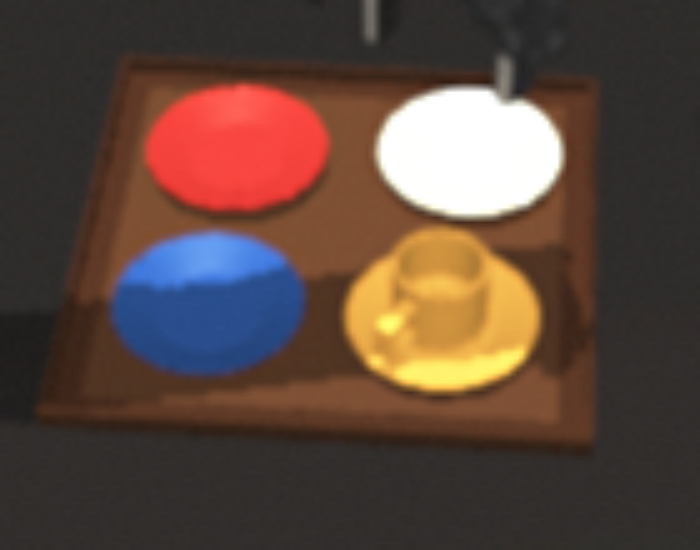

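```bash
cat >> fit.py <<'E'
def wcirc(im,i,mask,box,R,z):
    # outermost mask boundary (convex hull of largest blob in box), points on box/image border removed
    x0,y0,x1,y1=box;c=np.ascontiguousarray(mask[y0:y1,x0:x1].astype(np.uint8))
    k=max(cv2.findContours(c,0,1)[0],key=cv2.contourArea);k=cv2.convexHull(k)[:,0,:]+[x0,y0]
    k=[p for p in k if x0<p[0]<x1-1 and y0<p[1]<y1-1]
    return circ([wbp(i,*p,z) for p in k],R),len(k)
E
python3 - <<'E'
from fit import *
import pickle
im=cv2.imread("pics/w6.png");i=pickle.load(open("pics/w6.png.pkl","rb"))
h=cv2.cvtColor(im,cv2.COLOR_BGR2HSV).astype(int);H,S,V=h[...,0],h[...,1],h[...,2]
print("white",wcirc(im,i,(S<40)&(V>170),(125,1,250,110),.062,.02))
print("red",wcirc(im,i,((H<6)|(H>172))&(S>170)&(V>100),(45,75,145,195),.062,.02))
print("blue",wcirc(im,i,(abs(H-110)<15)&(S>120)&(V>60),(105,170,215,236),.062,.02))
print("yel",wcirc(im,i,(abs(H-24)<9)&(S>170)&(V>120),(195,100,320,204),.062,.02))
cv2.imwrite("pics/w6c.png",cv2.resize(im[100:235,190:330],None,fx=5,fy=5,interpolation=cv2.INTER_CUBIC))
E
```

```text
white ((array([0.6263998 , 0.23803155]), np.float64(0.0005150380228575356)), 40)
red ((array([0.46689136, 0.25525144]), np.float64(0.0003182534342380847)), 43)
blue ((array([0.44278692, 0.10789664]), np.float64(0.00024352346414222196)), 23)
yel ((array([0.59138228, 0.08362116]), np.float64(0.0002707390910703493)), 39)
```

View pics/w6c.png

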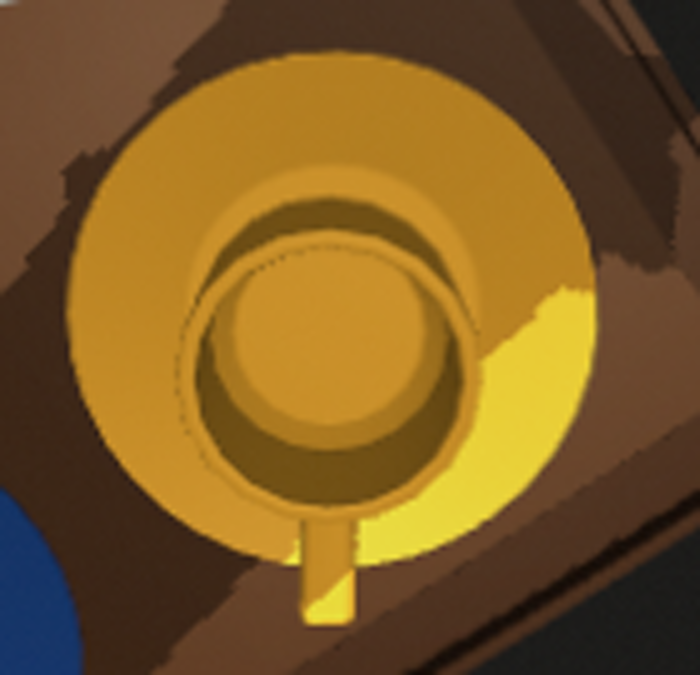

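```bash
python3 - <<'E'
from fit import *
import pickle
i=pickle.load(open("pics/w6.png.pkl","rb"))
R=[(182,375),(482,375),(332,229),(332,522)]
print(circ([wbp(i,190+(a+.5)/5-.5,100+(b+.5)/5-.5,.067) for a,b in R],.031))
E
```

```text
(array([0.59027891, 0.08278575]), np.float64(0.0006899345597930267))
```

>>> {"name": "play_rows", "arguments": {"rows": [[[1,-20,0],[0,0,2],85],[[2,-39,0],[0,0,2.5],85],[[2,-39,0],[0,0,2.5],85],[[2,-39,0],[0,0,2.5],85],[[2,-39,0],[0,0,2.5],85],[[2,-39,0],[0,0,2.5],85],[[2,-39,0],[0,0,2.5],85],[[2,-27,0],[0,0,2.5],85],[[1,-12,0],[0,0,2.5],85],[[0,0,0],[0,0,0],85],[[0,0,0],[0,0,0],85],[[0,0,0],[0,0,0],85]]}}

```text
clock: 12.88
position: [0.6059, -0.2104, 0.2101]
ee_rot: [0.983, -0.185, -0.0, -0.0]
ft_force: [-0.3, 0.7, -0.4]
grip_width: 0.995
```

```bash
python3 - <<'E'
from h import *
i,im=snapw("pics/w7.png");o=readout.get_obs();print(o["clock"],o["position"],o["ee_rot"])
cv2.imwrite("pics/w7c.png",cv2.resize(im[120:260,185:335],None,fx=5,fy=5,interpolation=cv2.INTER_CUBIC))
E
```

```text
12.925 [ 0.60583186 -0.21054535  0.21018579] [ 9.82667016e-01 -1.85379353e-01 -7.13676344e-05 -1.61126369e-04]
```

View pics/w7c.png

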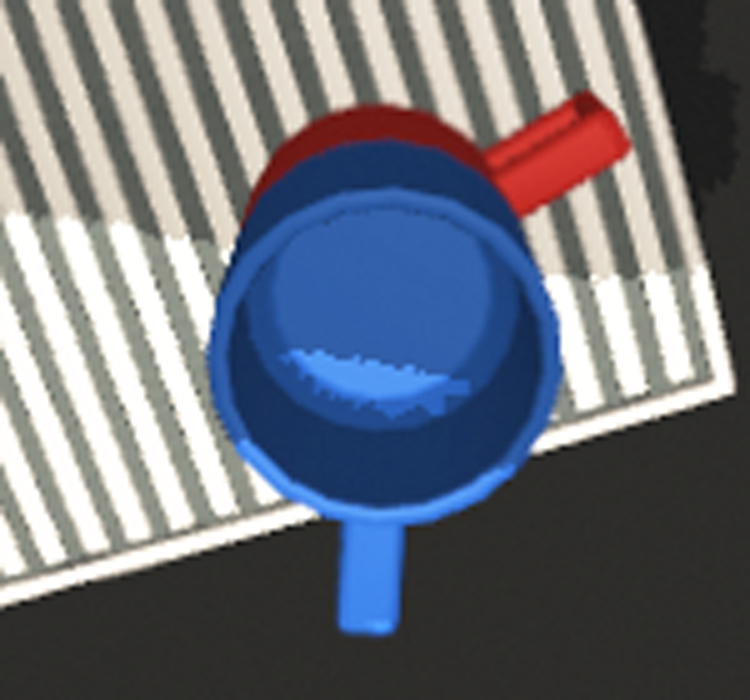

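View pics/w7.png

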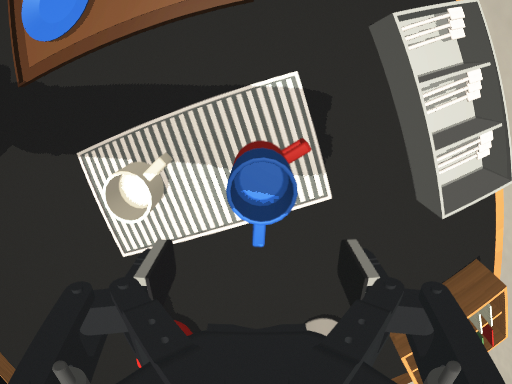

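```bash
python3 - <<'E'
from fit import *
import pickle
i=pickle.load(open("pics/w7.png.pkl","rb"))
R=[(210,356),(560,356),(385,187),(385,525)]
f=lambda a,b:(185+(a+.5)/5-.5,120+(b+.5)/5-.5)
c,e=circ([wbp(i,*f(a,b),.112) for a,b in R],.031);print(c,e)
d=wbp(i,*f(368,630),.102)[:2]-c;print(np.degrees(np.arctan2(d[1],d[0])),np.hypot(*d))
E
```

```text
[ 0.60920716 -0.21290195] 0.0008357763009758656
-114.16835643928886 0.057209593204935905
```

>>> {"name": "play_rows", "arguments": {"rows": [[[3,-2,-20],[0,0,-2.5],85],[[0,0,-30],[0,0,0],85],[[0,0,-30],[0,0,0],85],[[0,0,-25],[0,0,0],85],[[0,0,-16],[0,0,0],85],[[0,0,-14],[0,0,0],85],[[0,0,0],[0,0,0],85],[[0,0,0],[0,0,0],60],[[0,0,0],[0,0,0],50],[[0,0,0],[0,0,0],50],[[0,0,0],[0,0,0],50],[[0,0,0],[0,0,0],50]]}}

```text
clock: 14.42
position: [0.6094, -0.2138, 0.0765]
ee_rot: [0.978, -0.207, 0.001, -0.0]
ft_force: [-0.7, -0.5, 6.0]
grip_width: 0.736
```

```bash
python3 - <<'E'
from fit import *
o=readout.get_obs();print(o["position"],o["grip_width"],o["ft_force"],o["torque"])
i,im=snapw("pics/w8.png")
E
```

```text
[ 0.60944751 -0.21381921  0.07654793] 0.7355368252268034 [-0.68801753 -0.47480021  5.95138278] [0.03417918 0.11799767 0.01465373]
```

View pics/w8.png

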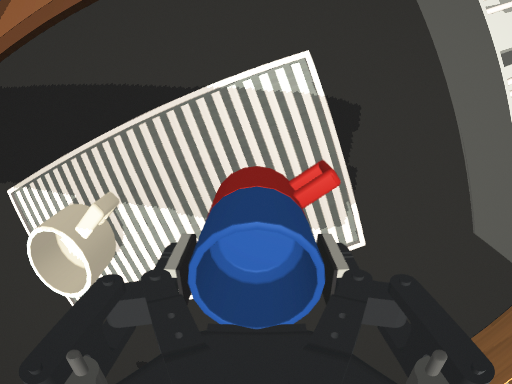

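>>> {"name": "play_rows", "arguments": {"rows": [[[0,0,5],[0,0,0],50],[[0,0,8],[0,0,0],50],[[0,0,14],[0,0,0],50],[[0,0,25],[0,0,0],50],[[0,0,30],[0,0,0],50],[[0,0,30],[0,0,0],50],[[0,0,13],[0,0,0],50],[[-9,18,0],[0,0,0],50],[[-18,34,0],[0,0,0],50],[[-18,34,0],[0,0,0],50],[[-18,34,0],[0,0,0],50],[[-18,34,0],[0,0,0],50]]}}

```text
clock: 15.98
position: [0.5268, -0.0584, 0.2001]
ee_rot: [0.978, -0.207, -0.0, 0.0]
ft_force: [0.8, 0.5, -0.7]
grip_width: 0.735
```

>>> {"name": "play_rows", "arguments": {"rows": [[[-18,34,0],[0,0,0],50],[[-18,34,0],[0,0,0],50],[[-18,34,0],[0,0,0],50],[[-18,34,0],[0,0,0],50],[[-14,27,0],[0,0,0],50],[[0,3,-30],[0,0,0],50],[[0,0,-40],[0,0,0],50],[[0,0,-40],[0,0,0],50],[[0,0,-25],[0,0,0],50],[[0,0,0],[0,0,0],50],[[0,0,0],[0,0,0],50],[[0,0,0],[0,0,0],50]]}}

```text
clock: 17.48
position: [0.4425, 0.1068, 0.0665]
ee_rot: [0.978, -0.207, 0.001, -0.001]
ft_force: [-0.5, -0.0, -0.9]
grip_width: 0.733
```

```bash
python3 - <<'E'
from fit import *
o=readout.get_obs();print(o["position"],o["grip_width"],o["ft_force"],o["ee_rot"])
i,im=snapw("pics/w9.png")
h=cv2.cvtColor(im,cv2.COLOR_BGR2HSV).astype(int);H,S,V=h[...,0],h[...,1],h[...,2]
m=(abs(H-110)<15)&(S>120)&(V>60)
z=o["position"][2]-.0225+.058
print(circ([wbp(i,*e,z) for e in [(188,273),(325,273),(257,222),(257,328)]],.031))
print("blue",wcirc(im,i,m,(150,80,370,200),.062,.02))
E
```

```text
[0.44249765 0.10683287 0.06653071] 0.7331633864397471 [-0.50680342 -0.03817665 -0.88425466] [ 9.78306383e-01 -2.07160477e-01  8.20745282e-04 -6.96534551e-04]
(array([0.44248146, 0.10825784]), np.float64(0.0015917072303150322))
blue ((array([0.44180927, 0.10797023]), np.float64(0.00023239426620079489)), 29)
```

View pics/w9.png

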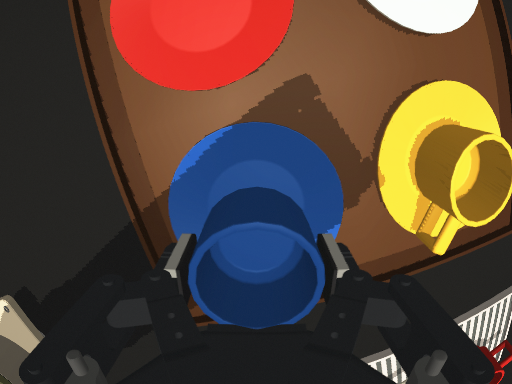

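>>> {"name": "play_rows", "arguments": {"rows": [[[0,0,-10],[0,0,0],50],[[0,0,-9],[0,0,0],50],[[0,0,-6],[0,0,0],50],[[0,0,-4],[0,0,0],50],[[0,0,-2],[0,0,0],50],[[0,0,-2],[0,0,0],50],[[0,0,0],[0,0,0],50],[[0,0,0],[0,0,0],50],[[0,0,0],[0,0,0],50]]}}

```text
clock: 18.65
position: [0.4418, 0.1065, 0.0325]
ee_rot: [0.978, -0.207, 0.0, -0.0]
ft_force: [-0.5, -0.3, -1.9]
grip_width: 0.738
```

>>> {"name": "play_rows", "arguments": {"rows": [[[0,0,-1],[0,0,0],50],[[0,0,0],[0,0,0],50],[[0,0,0],[0,0,0],50]]}}

```text
clock: 19.02
position: [0.4419, 0.1066, 0.0316]
ee_rot: [0.978, -0.207, 0.0, -0.0]
ft_force: [-1.5, -0.1, 5.6]
grip_width: 0.735
```

>>> {"name": "play_rows", "arguments": {"rows": [[[0,0,0],[0,0,0],66],[[0,0,0],[0,0,0],72],[[0,0,0],[0,0,0],80],[[0,0,0],[0,0,0],85],[[0,0,0],[0,0,0],85],[[0,0,10],[0,0,0],85],[[0,0,30],[0,0,0],85],[[0,0,40],[0,0,0],85],[[0,0,40],[0,0,0],85],[[0,0,40],[0,0,0],85],[[0,0,10],[0,0,0],85],[[0,0,0],[0,0,0],85]]}}

```text
clock: 20.52
position: [0.4419, 0.1065, 0.2018]
ee_rot: [0.978, -0.207, 0.0, -0.0]
ft_force: [0.4, -0.2, -0.1]
grip_width: 0.993
```

```bash
python3 - <<'E'
from fit import *
i,im=snapw("pics/w10.png");o=readout.get_obs();print(o["clock"],o["position"])
h=cv2.cvtColor(im,cv2.COLOR_BGR2HSV).astype(int);H,S,V=h[...,0],h[...,1],h[...,2]
print("red",wcirc(im,i,((H<6)|(H>172))&(S>170)&(V>100),(100,1,300,160),.062,.02))
E
```

```text
20.575 [0.44140706 0.10638919 0.20088001]
red ((array([0.46616517, 0.25563722]), np.float64(0.00024025175080081385)), 36)
```

View pics/w10.png

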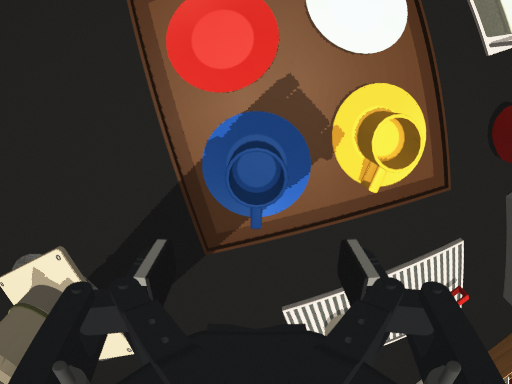

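>>> {"name": "play_rows", "arguments": {"rows": [[[1,-18,0],[0,0,-4],85],[[3,-37,0],[0,0,-5],85],[[3,-37,0],[0,0,-5],85],[[3,-37,0],[0,0,-5],85],[[3,-37,0],[0,0,-5],85],[[3,-37,0],[0,0,-5],85],[[3,-37,0],[0,0,-5],85],[[2,-33,0],[0,0,-5],85],[[0,-14,0],[0,0,-5],85],[[0,0,0],[0,0,0],85],[[0,0,0],[0,0,0],85],[[0,0,0],[0,0,0],85]]}}

```text
clock: 22.08
position: [0.4626, -0.1798, 0.2012]
ee_rot: [0.83, -0.558, -0.0, 0.0]
ft_force: [-0.5, -0.6, -0.2]
grip_width: 0.994
```

```bash
python3 - <<'E'
from h import *
i,im=snapw("pics/w11.png");o=readout.get_obs();print(o["clock"],o["position"],o["ee_rot"])
cv2.imwrite("pics/w11c.png",cv2.resize(im[90:260,170:350],None,fx=4,fy=4,interpolation=cv2.INTER_CUBIC))
E
```

```text
22.125 [ 0.46271659 -0.17982338  0.2012401 ] [ 8.29925575e-01 -5.57874115e-01 -8.90433931e-05 -5.98348463e-05]
```

View pics/w11c.png

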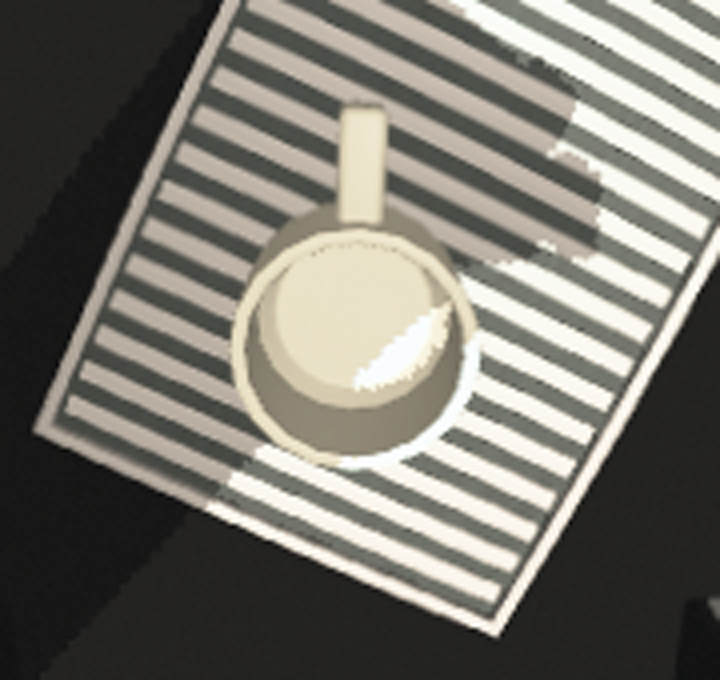

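```bash
python3 - <<'E'
from fit import *
import pickle
i=pickle.load(open("pics/w11.png.pkl","rb"))
R=[(231,350),(479,350),(355,228),(355,471)]
f=lambda a,b:(170+(a+.5)/4-.5,90+(b+.5)/4-.5)
c,e=circ([wbp(i,*f(a,b),.064) for a,b in R],.031);print(c,e)
d=wbp(i,*f(363,103),.054)[:2]-c;print(np.degrees(np.arctan2(d[1],d[0])),np.hypot(*d))
E
```

```text
[ 0.46239982 -0.18035098] 0.00041434419684884417
20.345045897874584 0.060013371000585215
```

>>> {"name": "play_rows", "arguments": {"rows": [[[0,0,-20],[0,0,-2],85],[[0,0,-35],[0,0,0],85],[[0,0,-35],[0,0,0],85],[[0,0,-35],[0,0,0],85],[[0,0,-25],[0,0,0],85],[[0,0,-14],[0,0,0],85],[[0,0,-10],[0,0,0],85],[[0,0,0],[0,0,0],85],[[0,0,0],[0,0,0],60],[[0,0,0],[0,0,0],50],[[0,0,0],[0,0,0],50],[[0,0,0],[0,0,0],50]]}}

```text
clock: 23.62
position: [0.4634, -0.1807, 0.0285]
ee_rot: [0.82, -0.573, 0.001, -0.001]
ft_force: [-2.5, 0.5, 8.6]
grip_width: 0.737
```

>>> {"name": "play_rows", "arguments": {"rows": [[[0,0,0],[0,0,0],50],[[0,0,0],[0,0,0],50]]}}

```text
clock: 23.88
position: [0.4634, -0.1807, 0.0285]
ee_rot: [0.82, -0.573, 0.001, -0.001]
ft_force: [-2.5, 0.1, 8.5]
grip_width: 0.739
```

```bash
python3 - <<'E'
from fit import *
o=readout.get_obs();print(o["position"],o["grip_width"],o["ft_force"],o["torque"])
i,im=snapw("pics/w12.png")
E
```

```text
[ 0.46335839 -0.18071573  0.02851889] 0.7387353597037764 [-2.48876816  0.13981875  8.476152  ] [ 0.15254735  0.56589654 -0.02716826]
```

View pics/w12.png

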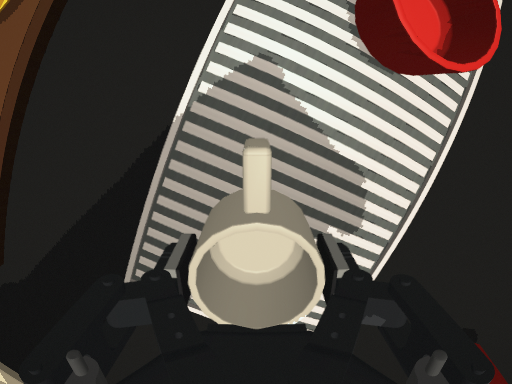

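>>> {"name": "play_rows", "arguments": {"rows": [[[0,0,6],[0,0,0],50],[[0,0,16],[0,0,0],50],[[0,0,30],[0,0,0],50],[[0,0,40],[0,0,0],50],[[0,0,40],[0,0,0],50],[[0,0,30],[0,0,0],50],[[7,18,10],[0,0,2],50],[[14,36,0],[0,0,3],50],[[14,36,0],[0,0,3],50],[[14,36,0],[0,0,3],50],[[14,36,0],[0,0,3],50],[[14,36,0],[0,0,3],50]]}}

```text
clock: 25.42
position: [0.5405, 0.0201, 0.1991]
ee_rot: [0.896, -0.444, -0.0, 0.0]
ft_force: [0.7, 0.0, -1.6]
grip_width: 0.735
```

>>> {"name": "play_rows", "arguments": {"rows": [[[14,36,0],[0,0,3],50],[[14,36,0],[0,0,3],50],[[14,36,0],[0,0,3],50],[[14,36,0],[0,0,3],50],[[14,36,0],[0,0,1],50],[[14,39,0],[0,0,0],50],[[1,0,-35],[0,0,0],50],[[0,0,-40],[0,0,0],50],[[0,0,-40],[0,0,0],50],[[0,0,-20],[0,0,0],50],[[0,0,0],[0,0,0],50],[[0,0,0],[0,0,0],50]]}}

```text
clock: 26.92
position: [0.6258, 0.237, 0.066]
ee_rot: [0.94, -0.341, 0.001, -0.001]
ft_force: [0.4, -0.0, -2.1]
grip_width: 0.737
```

```bash
python3 - <<'E'
from fit import *
o=readout.get_obs();print(o["position"],o["grip_width"],o["ft_force"],o["ee_rot"])
i,im=snapw("pics/w13.png")
h=cv2.cvtColor(im,cv2.COLOR_BGR2HSV).astype(int);H,S,V=h[...,0],h[...,1],h[...,2]
z=o["position"][2]-.0225+.058
print(circ([wbp(i,*e,z) for e in [(188,273),(325,273),(257,222),(257,328)]],.031))
print("white",wcirc(im,i,(S<60)&(V>130),(150,60,370,200),.062,.02))
E
```

```text
[0.62581579 0.23703984 0.06601952] 0.7368468121568917 [ 0.41274657 -0.02452223 -2.06373483] [ 9.39990278e-01 -3.41199049e-01  8.99414965e-04 -8.23523082e-04]
(array([0.62567704, 0.23854354]), np.float64(0.0016006736547538383))
white ((array([0.6261027 , 0.23830527]), np.float64(0.00018130750712467956)), 31)
```

View pics/w13.png

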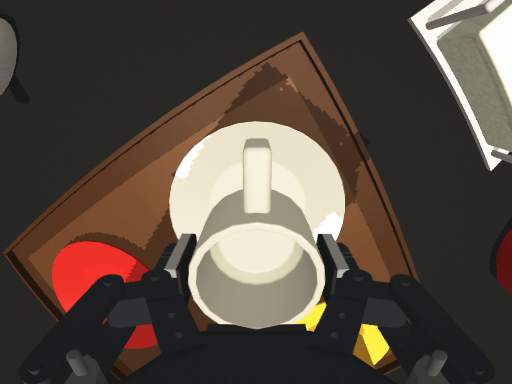

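Well aligned. Lowering.

>>> {"name": "play_rows", "arguments": {"rows": [[[0,0,-10],[0,0,0],50],[[0,0,-9],[0,0,0],50],[[0,0,-6],[0,0,0],50],[[0,0,-4],[0,0,0],50],[[0,0,-2],[0,0,0],50],[[0,0,-2],[0,0,0],50],[[0,0,0],[0,0,0],50],[[0,0,0],[0,0,0],50],[[0,0,0],[0,0,0],50]]}}

```text
clock: 28.1
position: [0.6249, 0.2365, 0.0317]
ee_rot: [0.94, -0.341, 0.0, -0.0]
ft_force: [-2.5, -0.2, 2.1]
grip_width: 0.738
```

>>> {"name": "play_rows", "arguments": {"rows": [[[0,0,-1],[0,0,0],50],[[0,0,0],[0,0,0],50],[[0,0,0],[0,0,0],50]]}}

```text
clock: 28.48
position: [0.625, 0.2365, 0.0316]
ee_rot: [0.94, -0.341, 0.0, -0.0]
ft_force: [-6.5, -1.7, 11.6]
grip_width: 0.738
```

Contact. Release.

>>> {"name": "play_rows", "arguments": {"rows": [[[0,0,0.5],[0,0,0],50],[[0,0,0],[0,0,0],66],[[0,0,0],[0,0,0],72],[[0,0,0],[0,0,0],80],[[0,0,0],[0,0,0],85],[[0,0,10],[0,0,0],85],[[0,0,30],[0,0,0],85],[[0,0,40],[0,0,0],85],[[0,0,40],[0,0,0],85],[[0,0,40],[0,0,0],85],[[0,0,10],[0,0,0],85],[[0,0,0],[0,0,0],85]]}}

```text
clock: 29.98
position: [0.6249, 0.2365, 0.2015]
ee_rot: [0.94, -0.341, 0.0, -0.0]
ft_force: [0.2, -0.4, -0.4]
grip_width: 0.993
```

```bash
python3 - <<'E'
from fit import *
i,im=snapw("pics/w14.png");o=readout.get_obs();print(o["clock"],o["position"])
E
```

```text
30.025 [0.62436546 0.23644275 0.20018907]
```

View pics/w14.png

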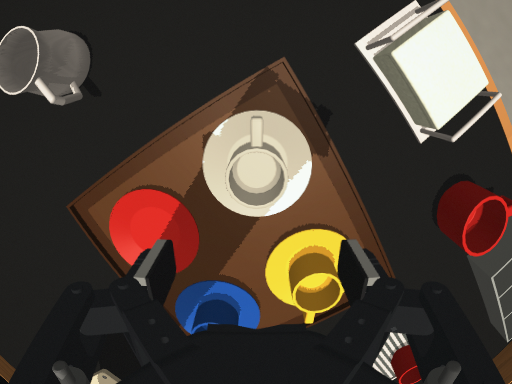

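>>> {"name": "play_rows", "arguments": {"rows": [[[-1,-20,0],[0,0,-3],85],[[-1,-42,0],[0,0,-3.8],85],[[-1,-42,0],[0,0,-3.8],85],[[-2,-42,0],[0,0,-3.8],85],[[-2,-42,0],[0,0,-3.8],85],[[-2,-42,0],[0,0,-3.8],85],[[-2,-42,0],[0,0,-3.8],85],[[-1,-42,0],[0,0,-3.8],85],[[-1,-42,0],[0,0,-3.8],85],[[-1,-42,0],[0,0,-3.8],85],[[-1,-34,0],[0,0,-3.8],85],[[0,-18,0],[0,0,0],85]]}}

```text
clock: 31.52
position: [0.6083, -0.2171, 0.2008]
ee_rot: [0.759, -0.651, 0.0, 0.0]
ft_force: [0.3, 0.8, 0.1]
grip_width: 0.993
```

>>> {"name": "play_rows", "arguments": {"rows": [[[0,0,0],[0,0,0],85],[[0,0,0],[0,0,0],85],[[0,0,0],[0,0,0],85]]}}

```text
clock: 31.9
position: [0.6102, -0.2118, 0.2008]
ee_rot: [0.762, -0.648, -0.0, -0.0]
ft_force: [0.1, -0.4, -0.5]
grip_width: 0.992
```

```bash
python3 - <<'E'
from h import *
i,im=snapw("pics/w15.png");o=readout.get_obs();print(o["clock"],o["position"],o["ee_rot"])
cv2.imwrite("pics/w15c.png",cv2.resize(im[90:260,170:350],None,fx=4,fy=4,interpolation=cv2.INTER_CUBIC))
E
```

```text
31.95 [ 0.61010029 -0.21209448  0.20083688] [ 7.61591820e-01 -6.48056963e-01 -9.27840659e-05 -2.52917334e-04]
```

View pics/w15c.png

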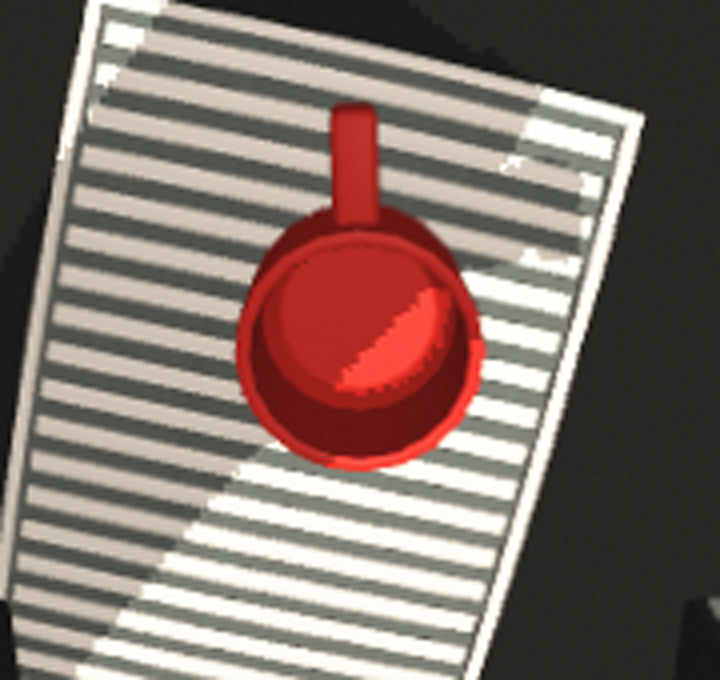

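```bash
python3 - <<'E'
from fit import *
import pickle
i=pickle.load(open("pics/w15.png.pkl","rb"))
R=[(236,350),(485,350),(360,229),(360,471)]
f=lambda a,b:(170+(a+.5)/4-.5,90+(b+.5)/4-.5)
c,e=circ([wbp(i,*f(a,b),.064) for a,b in R],.031);print(c,e)
d=wbp(i,*f(354,103),.054)[:2]-c;print(np.degrees(np.arctan2(d[1],d[0])),np.hypot(*d))
E
```

```text
[ 0.60965477 -0.21346976] 0.0004531641750757749
10.756824424035276 0.06004368925635754
```

>>> {"name": "play_rows", "arguments": {"rows": [[[0,-1,-20],[0,0,1.5],85],[[0,0,-35],[0,0,0],85],[[0,0,-35],[0,0,0],85],[[0,0,-35],[0,0,0],85],[[0,0,-25],[0,0,0],85],[[0,0,-14],[0,0,0],85],[[0,0,-10],[0,0,0],85],[[0,0,0],[0,0,0],85],[[0,0,0],[0,0,0],60],[[0,0,0],[0,0,0],50],[[0,0,0],[0,0,0],50],[[0,0,0],[0,0,0],50]]}}

```text
clock: 33.45
position: [0.6105, -0.2148, 0.0282]
ee_rot: [0.769, -0.639, 0.001, -0.0]
ft_force: [-1.2, -0.2, 5.8]
grip_width: 0.738
```

>>> {"name": "play_rows", "arguments": {"rows": [[[0,0,0],[0,0,0],50],[[0,0,0],[0,0,0],50]]}}

```text
clock: 33.7
position: [0.6105, -0.2148, 0.0282]
ee_rot: [0.769, -0.639, 0.001, -0.0]
ft_force: [-1.6, 1.1, 6.4]
grip_width: 0.731
```

```bash
python3 - <<'E'
from fit import *
o=readout.get_obs();print(o["position"],o["grip_width"],o["ft_force"],o["torque"])
i,im=snapw("pics/w16.png")
E
```

```text
[ 0.61046704 -0.21481575  0.02815402] 0.7307246254950875 [-1.61777851  1.08300938  6.44501695] [0.1007281  0.24001229 0.021427  ]
```

View pics/w16.png

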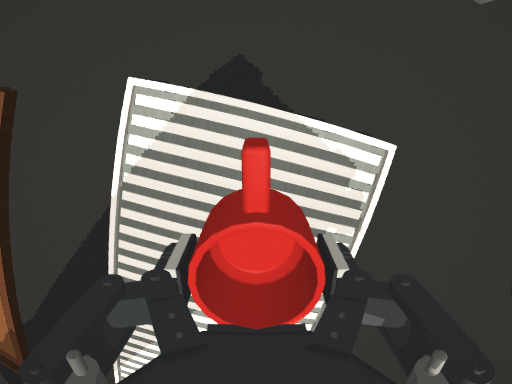

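>>> {"name": "play_rows", "arguments": {"rows": [[[0,0,6],[0,0,0],50],[[0,0,16],[0,0,0],50],[[0,0,30],[0,0,0],50],[[0,0,40],[0,0,0],50],[[0,0,40],[0,0,0],50],[[0,0,30],[0,0,0],50],[[-6,18,10],[0,0,2],50],[[-11,36,0],[0,0,3],50],[[-11,36,0],[0,0,3],50],[[-11,36,0],[0,0,3],50],[[-11,36,0],[0,0,3],50],[[-11,36,0],[0,0,3],50]]}}

```text
clock: 35.25
position: [0.5471, -0.014, 0.1982]
ee_rot: [0.857, -0.516, -0.001, 0.0]
ft_force: [0.7, 0.9, -2.1]
grip_width: 0.736
```

>>> {"name": "play_rows", "arguments": {"rows": [[[-11,36,0],[0,0,3],50],[[-11,36,0],[0,0,3],50],[[-11,36,0],[0,0,3],50],[[-11,36,0],[0,0,4],50],[[-11,36,0],[0,0,4],50],[[-11,36,0],[0,0,4],50],[[-11,36,0],[0,0,2],50],[[-9,19,0],[0,0,0],50],[[-7,0,-20],[0,0,0],50],[[0,0,-30],[0,0,0],50],[[0,0,0],[0,0,0],50],[[0,0,0],[0,0,0],50]]}}

```text
clock: 36.75
position: [0.4555, 0.2549, 0.1496]
ee_rot: [0.942, -0.337, 0.0, -0.0]
ft_force: [-0.3, 1.0, -2.4]
grip_width: 0.733
```

```bash
python3 - <<'E'
from fit import *
o=readout.get_obs();print(o["position"],o["grip_width"],o["ft_force"],o["ee_rot"])
E
```

```text
[0.45548587 0.25489683 0.14963471] 0.7334283633247636 [-0.26133403  0.95535523 -2.40006046] [ 9.41623303e-01 -3.36668208e-01  1.86281817e-04 -1.93455972e-04]
```

>>> {"name": "play_rows", "arguments": {"rows": [[[10,-1,0],[0,0,0],50],[[0,0,-20],[0,0,0],50],[[0,0,-30],[0,0,0],50],[[0,0,-23],[0,0,0],50],[[0,0,-10],[0,0,0],50],[[0,0,0],[0,0,0],50],[[0,0,0],[0,0,0],50]]}}

```text
clock: 37.62
position: [0.4665, 0.2539, 0.067]
ee_rot: [0.941, -0.337, 0.001, -0.001]
ft_force: [0.1, 0.4, -1.1]
grip_width: 0.734
```

```bash
python3 - <<'E'
from fit import *
o=readout.get_obs();print(o["position"],o["grip_width"],o["ft_force"],o["ee_rot"])
i,im=snapw("pics/w17.png")
h=cv2.cvtColor(im,cv2.COLOR_BGR2HSV).astype(int);H,S,V=h[...,0],h[...,1],h[...,2]
z=o["position"][2]-.0222+.058
print(circ([wbp(i,*e,z) for e in [(188,273),(325,273),(257,222),(257,328)]],.031))
print("red",wcirc(im,i,((H<6)|(H>172))&(S>170)&(V>80),(150,60,370,200),.062,.02))
E
```

```text
[0.46651503 0.25386288 0.06695456] 0.7337501880050469 [ 0.147993    0.4063283  -1.08006986] [ 9.41414678e-01 -3.37250078e-01  5.21979760e-04 -7.18925701e-04]
(array([0.46648459, 0.25542062]), np.float64(0.001671922374612833))
red ((array([0.46599878, 0.25575009]), np.float64(0.0001989919676520556)), 29)
```

View pics/w17.png

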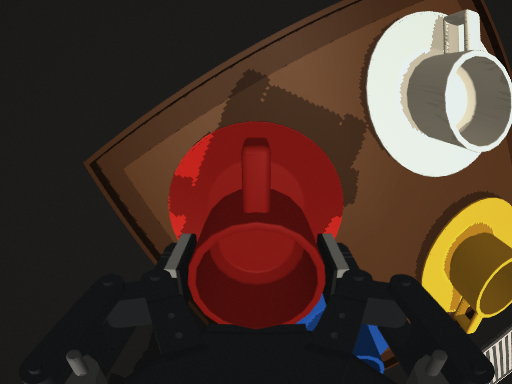

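>>> {"name": "play_rows", "arguments": {"rows": [[[0,0,-10],[0,0,0],50],[[0,0,-9],[0,0,0],50],[[0,0,-6],[0,0,0],50],[[0,0,-4],[0,0,0],50],[[0,0,-2],[0,0,0],50],[[0,0,-2],[0,0,0],50],[[0,0,0],[0,0,0],50],[[0,0,0],[0,0,0],50],[[0,0,0],[0,0,0],50]]}}

```text
clock: 38.8
position: [0.4658, 0.2535, 0.033]
ee_rot: [0.941, -0.337, 0.0, -0.0]
ft_force: [-0.4, -0.1, -1.8]
grip_width: 0.738
```

>>> {"name": "play_rows", "arguments": {"rows": [[[0,0,-1],[0,0,0],50],[[0,0,0],[0,0,0],50],[[0,0,0],[0,0,0],50]]}}

```text
clock: 39.17
position: [0.4657, 0.2535, 0.0318]
ee_rot: [0.941, -0.337, 0.0, 0.0]
ft_force: [0.2, -0.1, -1.4]
grip_width: 0.734
```

>>> {"name": "play_rows", "arguments": {"rows": [[[0,0,-1],[0,0,0],50],[[0,0,0],[0,0,0],50],[[0,0,0],[0,0,0],50]]}}

```text
clock: 39.55
position: [0.4658, 0.2536, 0.0311]
ee_rot: [0.941, -0.337, 0.0, -0.0]
ft_force: [-2.4, -1.8, 5.3]
grip_width: 0.736
```

Contact. Release, rise, and withdraw so that the top camera sees the tray.

>>> {"name": "play_rows", "arguments": {"rows": [[[0,0,0],[0,0,0],66],[[0,0,0],[0,0,0],72],[[0,0,0],[0,0,0],80],[[0,0,0],[0,0,0],85],[[0,0,0],[0,0,0],85],[[0,0,10],[0,0,0],85],[[0,0,30],[0,0,0],85],[[0,0,40],[0,0,0],85],[[0,0,40],[0,0,0],85],[[0,0,40],[0,0,0],85],[[0,0,20],[0,0,0],85],[[0,0,0],[0,0,0],85]]}}

```text
clock: 41.05
position: [0.4665, 0.2539, 0.2128]
ee_rot: [0.941, -0.337, 0.001, -0.002]
ft_force: [0.8, 0.0, -0.4]
grip_width: 0.995
```

>>> {"name": "play_rows", "arguments": {"rows": [[[10,-20,0],[0,0,0],85],[[10,-40,0],[0,0,0],85],[[10,-40,0],[0,0,0],85],[[0,-40,0],[0,0,0],85],[[0,-40,0],[0,0,0],85],[[0,-40,0],[0,0,0],85],[[0,-40,0],[0,0,0],85],[[0,-40,0],[0,0,0],85],[[0,-40,0],[0,0,0],85],[[0,-40,0],[0,0,0],85],[[0,-20,0],[0,0,0],85],[[0,0,0],[0,0,0],85]]}}

```text
clock: 42.55
position: [0.4949, -0.1479, 0.2101]
ee_rot: [0.941, -0.339, -0.0, 0.0]
ft_force: [0.7, 1.1, -0.5]
grip_width: 0.995
```

```bash
python3 - <<'E'
from fit import *
o=readout.get_obs();print(o["clock"],o["position"])
a=camera("top");b=camera("side")
cv2.imwrite("pics/tend.png",a)
cv2.imwrite("pics/tendc.png",cv2.resize(a[135:275,60:275],None,fx=3.7,fy=3.7,interpolation=cv2.INTER_CUBIC))
cv2.imwrite("pics/send.png",cv2.resize(b[70:230,170:310],None,fx=3.7,fy=3.7,interpolation=cv2.INTER_CUBIC))
E
```

```text
42.55 [ 0.49490962 -0.14793599  0.21006392]
```

View pics/tendc.png

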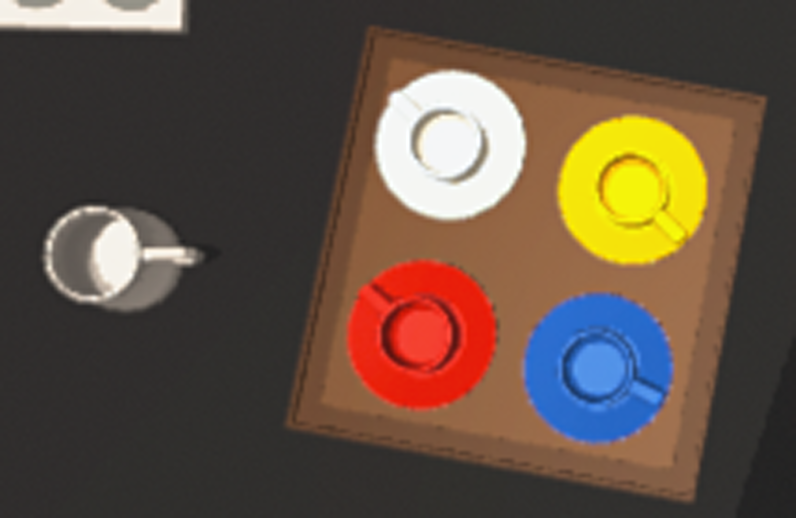

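View pics/send.png

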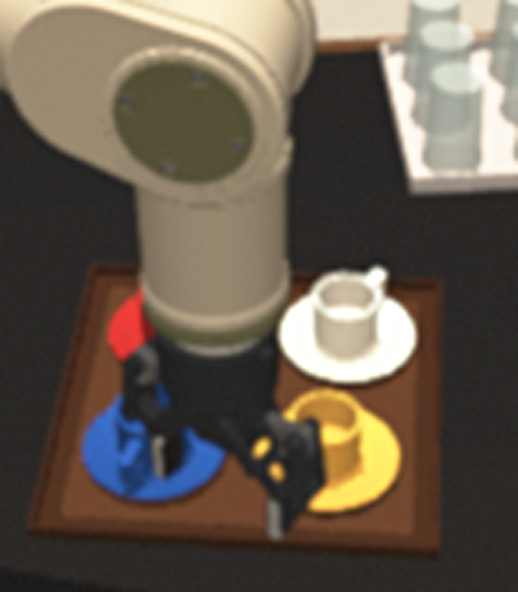

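The top crop shows all four cups centred on their saucers, each within about 1 px (roughly 3 mm). The jug stands at the pixel position it had at the start. One short pause, then hand in.

>>> {"name": "play_rows", "arguments": {"rows": [[[0,0,0],[0,0,0],85],[[0,0,0],[0,0,0],85],[[0,0,0],[0,0,0],85]]}}

```text
clock: 43.02
position: [0.4958, -0.146, 0.2109]
ee_rot: [0.942, -0.337, 0.0, -0.0]
ft_force: [0.0, 0.5, -0.5]
grip_width: 0.993
```

```bash
python3 -c "
from workcell import manip;print(manip.hand_in())"
```

```text
the job is handed in; nothing more can be done
None
```

I took both stacks apart and set all four cups on the saucers of their own colours, in the order yellow, blue, white, red. Each cup was lowered about 1 mm at a time until it touched, then released. I handed the job in at about 43 s; no verdict was reported.

**Last checks:**
- **Cups:** the final top view shows all four centred on their saucers, each within about 1 px (roughly 3 mm). The wrist camera put the yellow cup 1–2 mm off centre after release. It put the other three within about 1 mm just before lowering; I did not measure those again after release.
- **Saucers:** each was within about 1 mm of its earlier wrist-camera position when I last measured it, shortly before its cup was set down.
- **Bystanders:** the milk jug was where it started. I did not measure the sugar pot at the end, but the arm did not work near it.
- **Arm:** it ended clear of everything, with the gripper empty.

**What disagreed:**
- The side camera's positions differed from the top and wrist cameras' by about 6 mm in y. I relied on those two, which agreed to about 2 mm in the close views.
- In the final side view the arm hid the red cup and most of the blue one. That they stand upright rests on the wrist and top views.

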